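Load the shielded test drawer, latch it and bring up the supply

ROBOT

A 6-joint arm with a two-finger parallel gripper is mounted at the origin on the work surface. World frame = base frame: x ahead of the robot, y to its left, z up, the work surface at z = 0. Lengths are in m, angles in rad, forces in N, time in s.
With the tool pointing down it reaches from about 0.375 to 0.9 m from the base axis. Payload 3.1 kg.
Tool frame: the origin (TCP) lies between the finger pads; the fingertips stand manip.finger_overhang ahead of it and the grasp point (between the pads) lies 5 mm behind it (manip.finger_overhang is the distance from the TCP to the fingertips, in m); z points along the fingers, y is the line along which they close (so a half turn about z gives the same grasp; the last joint's range is limited). The gripper opens to 85 mm and grips with 20 to 120 N. Pads are 22 mm wide; open, the fingers measure 114 mm over their backs; the gripper's body (76 mm by 85 mm) begins 54 mm behind the grasp point. The pads swing forward as they close: fully open they stand 13 mm farther back than shut.
Start: joints at [-1.468, 0.527, 1.433, -0, 1.181, -0.178], TCP at [0.173, -0.6, 0.245] pointing down, gripper open.
Joint ranges: [-3.08, 3.08], [-0.75, 2.2], [0.22, 2.44], [-1.43, 4.57], [0, 2.65], [-2.85, 2.85]. Speed limits (rad/s): [2.79, 2.79, 3.14, 3.14, 3.14, 3.14].

INTERFACE

Orientations are given as a unit quaternion [x, y, z, w].
In Python, from station import manip gives the robot as it stands.
- The arm moves only by the tool drive_tool, never from a script. Its argument "plan" is a list of rows, each a list of 7 numbers: the shift along the tool's x, y, z in m, then the turn, a rotation vector about the tool's x, y, z in degrees, then the opening, from -1 (shut) to 1 (fully open). In form: [[x, y, z, wx, wy, wz, gripper], ...]. A call has 1 to 10 rows; each row shifts and turns the commanded pose from where the row before left it, along the tool's axes as they then stand; what a row does not reach is not made up. A row lasts 1/10 s, in which the tool goes at most 50 mm and 8.59 degrees, less where a joint would pass 70% of its speed; a pose out of reach is approached as far as the arm can. A call is refused whole if a number of a shift passes 0.05 or a number of a turn 8.59, either way. A call with a gripper value outside its range is refused whole. The fingers move at their own pace and stop on an object; "newtons" is the grip in N (left out, the last holds). Time passes only in rows, so rows that do not move let the fingers close. It gives the time, the measured TCP pose, the force, the opening and the grip force at its end, in the units of the state.
- manip.sense(): the state, without advancing time (a new reading comes with each control period).
- manip.snapshot(name): name is "side" or "top" or "wrist"; returns a dict with "image" (384x512x3 uint8, red, green, blue), "z_map" (384x512 float32, m along the optical axis (not along the pixel's ray), 0 where there is no reading), "fov_y" (degrees; the focal length in pixels is half the picture's height over the tangent of half this angle, whatever the lens; pixels are square), "cx", "cy" (the principal point, pixels), "extrinsics" (4x4, takes a point from camera to world coordinates); the wrist camera has in their place "mount" (4x4, takes a point from camera to tool coordinates, whose origin is the TCP and whose axes are the flange's). Camera axes: x right, y up, looking along -z (the intrinsics and any distortion apply to the point x, -y, -z); pixel columns grow to the right and rows downward; lengths in m; the calibration is good to about 2 mm. A picture is of the moment at which its call begins: read the wrist's pose just before it.
- manip.sign_off(): hands the job in; it is judged then, once.
The state is a dict: "t": time; "q": joint angles; "qd": joint speeds; "tau": joint torques, N m; "tcp_pos": TCP position; "tool_rot": TCP orientation; "force": force on the tool from outside, world axes, zero at the start; "ft_torque": the same for the moment, N m; "finger_gap": opening from 0.0 (shut) to 1.0 (fully open); "gripper_force": force on a finger pad.
Only numpy, scipy, OpenCV 4.12 (cv2) and the standard library are available. Lean on these libraries where they do the work, as an engineer would, in place of code of your own. Each camera call takes 0.05 s, during which the arm holds its last target. There are 200 camera calls.

TASK

Lay every finned module on the bench flat in the open drawer of the shielded test chamber, one to a bay with its long side along the bay, and push the drawer fully shut. Flip the draw latch's wire loop forward over the keeper on the drawer front and press the latch lever down over centre until it lies flat. Only then turn the bias supply's knob fully clockwise to its end stop, leaving the other things on the bench where they are.

Things in the scene. Friction and masses are not known exactly. Their poses are not given: they have to be found in the camera images.
- chamber: Grey shielded test chamber fixed on the bench: a flat metal box 150 deep (x) x 274 wide (y) x 78 high, open in front, with a drawer in its front (-x) side and a draw latch on its roof. Origin: on the bench under the middle of its front edge; +x points from the front face to the back (away from the robot, within 0.12 rad), z up. The front face is x = 0 in this frame.
- drawer (a joint): Drawer travel in m: 0 is fully shut (front panel on the chamber), 0.115 fully out towards the robot (-x of the chamber). It starts 0.095 to 0.115 out, has about 3 N of sliding friction and stays where it is left.
- tray (a point): On the drawer: centre of the tray floor's top, 20 above the bench, axes as the chamber. Inside 87 along x, 236 along y; side and rear walls 14 high. Ribs 3 thick, 5 high at y = -58, 0, +58 mm divide it into four bays 55 wide along x, centred at y = -87, -29, +29, +87 mm. The drawer front's inner face is 43.5 mm to -x, 78 above the bench. The chamber mouth leaves 50 mm above the floor.
- ledge (a point): Moves with the drawer: middle of the front (-x) face of the finger ledge at the top of the drawer front, 72 above the bench. Ledge: 100 wide in y, 12 high (66 to 78 above the bench), 23 deep. Pushing this face towards +x shuts the drawer.
- keeper (a point): On the drawer: seat of the steel keeper on top of the drawer front, where the centre of the loop's bar ends up, 81 above the bench, axes as the chamber. The keeper is a post 24 wide in y, front face 3 mm to +x of this point, with a lip on top (91 to 95 above the bench) reaching 4 mm to -x of it. The bar comes down on the ledge in front of the lip (-x) and is drawn +x under it to the post.
- lever (a joint): Latch lever, rad: 0 fully open (standing up from the roof, leaning 28 degrees towards -x), 2.06 pressed down flat, pointing to +x along the roof. It starts at 0 to 0.12 and stays where left. It turns about lever_pivot. With the loop on the keeper it draws tight from about 1.0 on (some 5 N at the tip), passes centre at about 1.7 and then stays down by itself.
- lever_pivot (a point): Fixed to the chamber: the lever's hinge axis (along the chamber's y), 35 mm behind the front face, 92 above the bench, between two steel cheeks 20 high.
- lever_tip (a point): The free end of the lever, on its middle plane, 60 mm from lever_pivot. The lever is a flat steel strip 5 thick, 18 wide, 26 wide over its last 18 mm. x of this point's frame points along the lever from pivot to tip.
- loop (a joint): Wire loop's angle about its hinge on the lever, rad: 0 flipped back against its stop (20 degrees past upright, leaning to +x, when the lever is fully open); grows as it swings over to the front (-x): upright at about 0.35, lying on the ledge at about 2.5 (lever open), about 4.0 when latched. It starts at 0, swings freely and falls to the side it leans to.
- loop_pivot (a point): Hinge of the loop on the lever (axis along the chamber's y), 20 mm from lever_pivot; moves with the lever.
- loop_bar (a point): Centre of the loop's cross bar, a rod 6 mm thick and 41 wide along y, 68.5 mm from loop_pivot (the loop can stretch up to 10 mm against a stiff spring). The loop's two side wires, 6 thick, run at y = +-19.5 mm and pass either side of the keeper and of the lever.
- loop_tongue (a point): The steel finger tongue on the outer end of the loop, 28 long, 16 wide in y, 6 thick: it starts at the bar and points outwards, bent 25 degrees; this point is in the middle of its outer half, 19 mm from the bar and about 86 mm from loop_pivot. It can be pinched across its 16 mm width from above, or pushed.
- level (a joint): Bias supply's level knob, rad, growing clockwise seen from above: 0 fully anticlockwise, 3.6 fully clockwise (end stop). It starts at 0.5 to 1.5; turning takes about 0.03 N m.
- level_grip (a point): On the knob's axis at grip height, 90 above the bench. The knob has a bar grip 42 long x 14 wide x 32 high along this frame's x (turning with it; top 7 mm above this point) on a disc of radius 22. It stands on the bias supply, a grey box 115 x 130 x 53 high right of the chamber (-y), beside a white counter of like size with a green display and no knob.
- module1: Finned module: flat die-cast aluminium case 60 (x) x 44 (y) x 22 high with a black heat sink 44 long (x) x 16 wide (y) x 20 high along the middle of its lid, to be gripped across its 16 mm; 42 high in all, about 0.14 kg. Origin: centre of the underside, z up. Alike all four; may be absent.
- module2: Finned module: flat die-cast aluminium case 60 (x) x 44 (y) x 22 high with a black heat sink 44 long (x) x 16 wide (y) x 20 high along the middle of its lid, to be gripped across its 16 mm; 42 high in all, about 0.14 kg. Origin: centre of the underside, z up. Alike all four; may be absent.
- module3: Finned module: flat die-cast aluminium case 60 (x) x 44 (y) x 22 high with a black heat sink 44 long (x) x 16 wide (y) x 20 high along the middle of its lid, to be gripped across its 16 mm; 42 high in all, about 0.14 kg. Origin: centre of the underside, z up. Alike all four; may be absent.
- module4: Finned module: flat die-cast aluminium case 60 (x) x 44 (y) x 22 high with a black heat sink 44 long (x) x 16 wide (y) x 20 high along the middle of its lid, to be gripped across its 16 mm; 42 high in all, about 0.14 kg. Origin: centre of the underside, z up. Alike all four; may be absent.
- relaybox: Flat black plastic relay box without fins, 56 x 40 x 20; not part of the job, leave it. Origin: centre of the underside.
- terminator: Small brass terminator, a round stub 32 across and 30 high; not part of the job. Origin: centre of the underside.
- driver: Screwdriver with black handle, 200 long along x, 26 thick; not part of the job. Origin: under its middle.
- solder_reel: Grey solder reel, 56 across and 34 high; not part of the job. Origin: centre of the underside.
Not all that is in view belongs to the job. Leave any pink look-alike of the part that bears level alone.

How it is judged:
By the outcome, as a careful person would: the job done as asked, in the order asked, and still so for the second after the job is handed in, with the robot touching nothing.
Of module1, module2, module3, module4 only 2 to 4 are there at a start; the rules pass over those that are not, and their reading is None.
At some moment in a run one of module1, module2, module3, module4 may be knocked a few centimetres aside while the robot is not near it.
Once in a run the grip may slacken for a moment while it holds something.
It also fails if it takes over 210 s, if anything falls off the work surface, if the arm or the gripper's body presses on something with over 40 N, if the wrist force passes 120 N, or if a joint passes its speed limit or range.

## Working session

There is one attempt and no reset: what is moved stays moved. The work goes in short steps, Python scripts to look and compute and a tool call to move; the robot and the scene stay as the last step left them, time stands still between calls to the robot, and variables do not carry over. Pictures are saved under pics/ and viewed, at most 14 in all, crops included, and the job is handed in when it is done.

Besides the shell and the picture viewer there is one more tool, called after "Emit:" as name([rows], argument=value, ...), one row to a line, values as JSON. drive_tool: Moves the arm, as the interface text tells. Its arguments: {"type":"object","properties":{"plan":{"type":"array"},"newtons":{"type":"number"}},"required":["plan"]}

```bash
ls; mkdir -p pics
python3 - <<'E'
from station import manip
import cv2,numpy as np
s=manip.sense();print({k:np.round(v,3).tolist() for k,v in s.items()}, manip.finger_overhang)
for n in("top","side"):
    d=manip.snapshot(n);cv2.imwrite(f"pics/{n}0.png",cv2.resize(d["image"][:,:,::-1],(800,600),interpolation=cv2.INTER_CUBIC));print(n,d["fov_y"],d["cx"],d["cy"],np.round(d["extrinsics"],3).tolist(),[k for k in d])
d=manip.snapshot("wrist");print(d["mount"].round(4).tolist(),d["fov_y"],d["cx"],d["cy"],d.keys())
E
```

```text
pics
{'t': 0.0, 'q': [-1.469, 0.528, 1.434, -0.0, 1.181, -0.179], 'qd': [-0.0, -0.0, 0.001, -0.001, -0.001, 0.001], 'tau': [0.001, -44.235, -17.803, -0.0, 0.008, -0.0], 'tcp_pos': [0.173, -0.6, 0.244], 'tool_rot': [0.99, 0.14, 0.0, -0.001], 'force': [-0.495, 0.445, 0.793], 'ft_torque': [-0.034, 0.016, -0.076], 'gripper_force': 0.0, 'finger_gap': 0.998} 0.014
top 43.86040610670616 254.40797879317097 190.43372551049995 [[-0.013, 0.997, -0.076, 0.353], [-1.0, -0.014, -0.007, -0.122], [-0.008, 0.076, 0.997, 1.535], [0.0, 0.0, 0.0, 1.0]] ['image', 'z_map', 'fov_y', 'cx', 'cy', 'extrinsics']
side 46.98704915236672 258.00422992770837 194.18411221465738 [[-0.937, 0.172, -0.304, 0.076], [-0.349, -0.477, 0.806, 0.996], [-0.006, 0.862, 0.507, 0.822], [0.0, 0.0, 0.0, 1.0]] ['image', 'z_map', 'fov_y', 'cx', 'cy', 'extrinsics']
[[-0.0001, 0.9471, 0.321, 0.0831], [1.0, 0.0003, -0.0005, -0.0005], [-0.0005, 0.321, -0.9471, -0.1289], [0.0, 0.0, 0.0, 1.0]] 58.68116461427523 255.29479519171676 189.6358643528808 dict_keys(['image', 'z_map', 'fov_y', 'cx', 'cy', 'mount'])
```

View pics/top0.png

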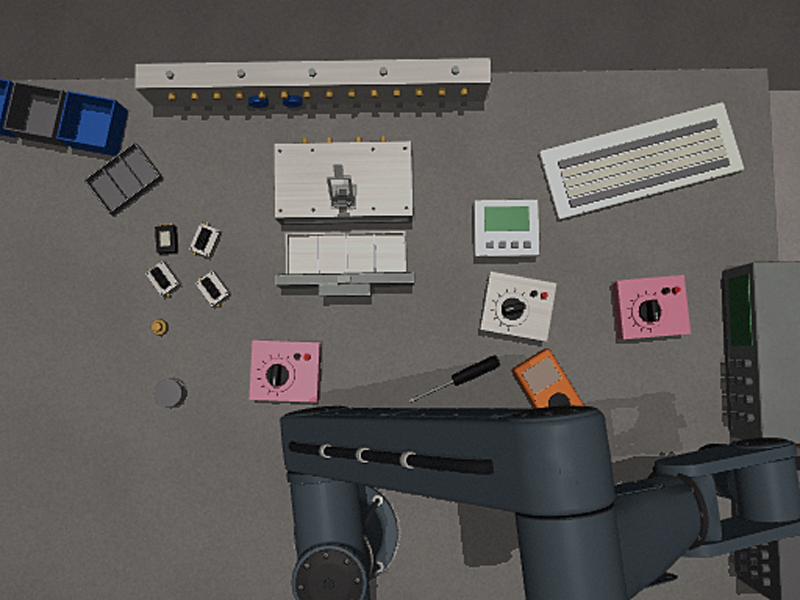

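View pics/side0.png

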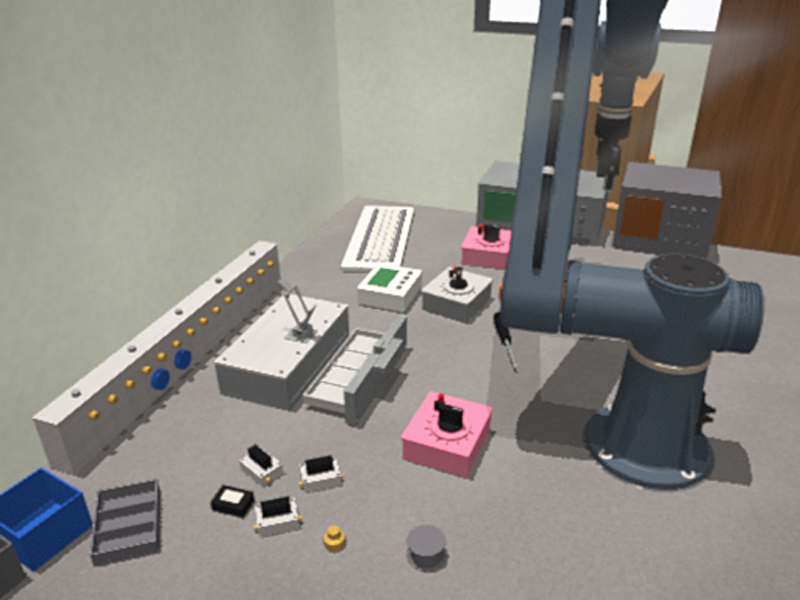

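The top view shows three finned modules at about (206,240), (162,279) and (212,289). What could be mistaken for them is the flat relay box without fins at (166,239). For the knob there is the light grey supply at (512,308), with pink look-alikes at (277,375) and (650,310), and the counter at (506,228) has no knob. I'm choosing the three finned boxes and the (512,308) knob.

```bash
cat > h.py <<'E'
from station import manip
import cv2,numpy as np
from scipy.spatial.transform import Rotation as R
def cloud(n):
    s=manip.sense();d=manip.snapshot(n);z=d["z_map"].astype(float);h,w=z.shape
    f=h/2/np.tan(np.radians(d["fov_y"])/2);v,u=np.mgrid[:h,:w]
    P=np.stack([(u-d["cx"])/f*z,-(v-d["cy"])/f*z,-z,np.ones_like(z)],-1)
    if n=="wrist":
        T=np.eye(4);T[:3,:3]=R.from_quat(s["tool_rot"]).as_matrix();T[:3,3]=s["tcp_pos"];M=T@d["mount"]
    else: M=d["extrinsics"]
    W=(P@M.T)[...,:3];W[z==0]=np.nan
    return d["image"],W
def rect(W,zlo,zhi,x0,x1,y0,y1,minn=5):
    m=(W[...,2]>zlo)&(W[...,2]<zhi)&(W[...,0]>x0)&(W[...,0]<x1)&(W[...,1]>y0)&(W[...,1]<y1)
    n,l,st,c=cv2.connectedComponentsWithStats(m.astype(np.uint8),connectivity=4)
    for i in range(1,n):
        p=W[l==i]
        if len(p)<minn: continue
        r=cv2.minAreaRect((p[:,:2]*1000).astype(np.float32))
        (a,b),(w,h),an=r
        if w<h: an+=90
        an=(an+90)%180-90
        print("n",len(p),"px",c[i].round(0),"mean",(p.mean(0)*1000).round(1),"rect c",round(a,1),round(b,1),"LxW",round(max(w,h),1),round(min(w,h),1),"ang",round(an,1))
E
python3 - <<'E'
from h import *
im,W=cloud("top")
print("fins");rect(W,.03,.06,.35,.75,.15,.5)
print("roof/drawer");rect(W,.068,.088,.4,.9,-.2,.2,20)
print("knob");rect(W,.088,.11,.35,.7,-.5,-.15)
print("supply");rect(W,.045,.062,.35,.7,-.5,-.15,20)
print("low obj");rect(W,.012,.03,.35,.75,.15,.5)
print("latch");rect(W,.1,.2,.5,.9,-.2,.2)
E
```

```text
fins
n 86 px [129. 152.] mean [593.6 283.9  40.5] rect c 594.0 284.6 LxW 43.6 18.5 ang -22.9
n 85 px [102. 177.] mean [515.6 370.7  40.6] rect c 515.7 371.3 LxW 45.2 16.6 ang 36.2
n 78 px [134. 183.] mean [494.4 268.3  40. ] rect c 494.2 267.9 LxW 46.2 16.5 ang 36.5
n 6 px [101. 208.] mean [417.2 372.8  33.2] rect c 417.3 371.9 LxW 9.5 5.7 ang -0.7
n 113 px [165. 223.] mean [367.9 166.8  50.4] rect c 367.3 166.1 LxW 34.6 31.1 ang 1.4
roof/drawer
n 412 px [216.  59.] mean [879.4   2.3  80.6] rect c 877.2 -0.4 LxW 399.2 19.3 ang -89.8
n 3870 px [219. 114.] mean [702.9  -6.2  77.8] rect c 703.1 -5.0 LxW 274.4 153.2 ang -89.5
n 103 px [217. 119.] mean [6.867e+02 5.000e-01 7.910e+01] rect c 686.5 0.0 LxW 33.4 33.1 ang -80.4
n 857 px [220. 180.] mean [497.8  -5.9  77.8] rect c 493.3 -6.3 LxW 271.1 45.5 ang -89.7
knob
n 67 px [329. 197.] mean [ 440.9 -336.5   96. ] rect c 441.0 -337.2 LxW 41.9 13.8 ang -75.8
supply
n 1310 px [324. 145.] mean [ 605.6 -331.5   49.9] rect c 605.3 -331.6 LxW 130.0 113.8 ang 89.8
n 1384 px [332. 196.] mean [ 446.3 -351.5   53.6] rect c 447.0 -350.8 LxW 134.9 118
[... 371 characters left out ...]
px [ 87. 114.] mean [722.5 427.1  20. ] rect c 723.4 427.5 LxW 11.3 2.5 ang 40.6
n 228 px [106. 153.] mean [597.  364.9  20. ] rect c 599.0 366.1 LxW 60.9 40.9 ang 6.9
n 185 px [131. 154.] mean [592.  281.6  21.8] rect c 591.9 285.3 LxW 66.4 46.5 ang -23.7
n 191 px [105. 178.] mean [513.5 366.9  21.8] rect c 514.2 369.7 LxW 65.1 44.8 ang 36.7
n 194 px [136. 185.] mean [492.  265.   21.8] rect c 491.5 266.4 LxW 66.1 44.9 ang 36.9
n 63 px [102. 209.] mean [416.3 376.1  20.3] rect c 416.1 377.8 LxW 30.2 29.5 ang -45.2
latch
n 827 px [216.  52.] mean [890.1  -1.  109. ] rect c 890.2 0.3 LxW 399.1 19.5 ang -90.0
n 185 px [217. 119.] mean [669.1  -5.8 154.8] rect c 667.7 -5.1 LxW 69.8 45.3 ang 1.8
```

Emit:
drive_tool([
  [0.035,-0.031,-0.012,0,0,0,1],
  [0.035,-0.031,-0.012,0,0,0,1],
  [0.035,-0.031,-0.012,0,0,0,1],
  [0.035,-0.031,-0.012,0,0,0,1],
  [0.035,-0.031,-0.012,0,0,0,1],
  [0.035,-0.031,-0.012,0,0,0,1],
  [0.035,-0.031,-0.012,0,0,0,1],
  [0.035,-0.031,-0.012,0,0,0,1],
  [0.035,-0.031,-0.012,0,0,0,1],
  [0.035,-0.031,-0.012,0,0,0,1],
])

```text
t: 1.2
tcp_pos: [0.4242, -0.2038, 0.3659]
tool_rot: [0.99, 0.14, 0.0, 0.0]
force: [0.8, -0.8, -0.1]
finger_gap: 0.999
gripper_force: 0.0
```

Emit:
drive_tool([
  [0.035,-0.031,0,0,0,0,1],
  [0.035,-0.031,0,0,0,0,1],
  [0.035,-0.031,0,0,0,0,1],
  [0.035,-0.031,0,0,0,0,1],
  [0.035,-0.031,0,0,0,0,1],
  [0,0,0,0,0,8,1],
  [0,0,0,0,0,8,1],
  [0,0,0,0,0,0,1],
])

```text
t: 2.0
tcp_pos: [0.5487, -0.0075, 0.3649]
tool_rot: [1.0, 0.002, -0.0, -0.0]
force: [-0.6, -0.8, -0.2]
finger_gap: 1.0
gripper_force: 0.0
```

```bash
cat >> h.py <<'E'
def rel(*targets):
    s=manip.sense();p=np.array(s["tcp_pos"]);M=R.from_quat(s["tool_rot"]).as_matrix();psi=np.degrees(np.arctan2(M[1,0],M[0,0]))
    print("t",round(s["t"],2),"tcp",p.round(4),"psi",psi.round(2),"tilt z",M[:,2].round(3),"gap",round(s["finger_gap"],3),"F",np.round(s["force"],1),"gf",round(s["gripper_force"],1),"q6",round(s["q"][5],2))
    for (x,y,z,a) in targets:
        d=M.T@(np.array([x,y,z])-p);print(" -> shift",d.round(4),"len",np.linalg.norm(d).round(3),"wz",round(-((a-psi+180)%360-180),2))
E
python3 - <<'E'
from h import *
rel((.55,0,.365,0))
im,W=cloud("wrist");cv2.imwrite("pics/w1.png",cv2.resize(im[:,:,::-1],(800,600),interpolation=cv2.INTER_CUBIC));np.save("w1.npy",W)
print("top");rect(W,.068,.088,.4,.9,-.2,.2,60)
print("keeper");rect(W,.089,.1,.4,.6,-.2,.2,20)
print("latch");rect(W,.1,.22,.5,.9,-.2,.2,20)
print("floor");rect(W,.015,.0235,.4,.65,-.2,.2,100)
print("ribs");rect(W,.0237,.028,.4,.65,-.2,.2,60)
print("walls");rect(W,.03,.04,.4,.65,-.2,.2,60)
E
```

```text
t 2.0 tcp [ 0.5487 -0.0075  0.3649] psi 0.17 tilt z [-0.001  0.    -1.   ] gap 1.0 F [-0.6 -0.8 -0.2] gf 0.0 q6 1.35
 -> shift [ 0.0013 -0.0075 -0.0001] len 0.008 wz 0.17
top
n 15722 px [254.  38.] mean [668.9  -5.6  78.3] rect c 668.9 -5.9 LxW 274.3 77.3 ang -89.8
n 880 px [254.  24.] mean [683.4  -5.4  80.2] rect c 680.4 -5.2 LxW 41.5 30.7 ang -89.9
n 5074 px [255. 180.] mean [503.   -6.8  77.3] rect c 495.8 -6.6 LxW 273.8 46.0 ang -89.7
keeper
n 212 px [255. 183.] mean [504.9  -6.5  95. ] rect c 504.4 -6.2 LxW 23.3 12.2 ang 89.8
latch
n 1667 px [254.  34.] mean [665.4  -5.7 148.8] rect c 662.2 -5.7 LxW 52.6 44.9 ang 0.2
floor
n 2637 px [190. 127.] mean [561.1  83.1  20.2] rect c 559.9 82.2 LxW 84.5 59.8 ang 0.4
n 2476 px [233. 127.] mean [561.3  23.   20.2] rect c 559.9 23.7 LxW 84.5 55.2 ang 0.1
n 2513 px [276. 127.] mean [561.4 -35.3  20.3] rect c 560.2 -35.2 LxW 84.7 56.9 ang 1.0
n 2627 px [320. 127.] mean [561.7 -95.8  20.3] rect c 560.3 -95.7 LxW 84.2 58.3 ang 0.2
ribs
n 80 px [212. 115.] mean [579.2  51.6  25.4] rect c 578.3 51.6 LxW 47.9 3.0 ang 0.5
n 251 px [244. 142.] mean [542.4   8.6  25.4] rect c 560.1 3.5 LxW 112.4 84.6 ang -89.7
n 155 px [297. 130.] mean [558.1 -64.5  25.3] rect c 559.6 -70.0 LxW 84.5 21.0 ang -5.2
walls
n 1227 px [256. 128.] mean [562.2  -7.8  34.2] rect c 562.2 -9.2 LxW 265.6 90.0 ang 89.8
```

Emit:
drive_tool([
  [-0.002,-0.045,0,0,0,0,1],
  [-0.002,-0.045,0,0,0,0,1],
  [-0.002,-0.045,0,0,0,0,1],
  [-0.002,-0.045,0,0,0,0,1],
  [-0.002,-0.045,0,0,0,0,1],
  [-0.002,-0.045,0,0,0,0,1],
  [-0.002,-0.045,0,0,0,0,1],
  [0,0,0,0,0,0,1],
  [0,0,0,0,0,0,1],
])

```text
t: 2.95
tcp_pos: [0.534, 0.3071, 0.365]
tool_rot: [1.0, 0.003, -0.0, 0.0]
force: [-0.3, -0.4, -0.5]
finger_gap: 0.998
gripper_force: 0.0
```

Run:
```python
from h import *
rel()
im,W=cloud("wrist");cv2.imwrite("pics/w2.png",cv2.resize(im[:,:,::-1],(800,600),interpolation=cv2.INTER_CUBIC));np.save("w2.npy",W)
print("fins");rect(W,.036,.05,.35,.75,.15,.5,100)
print("case");rect(W,.016,.03,.35,.75,.15,.5,300)
```

```text
t 2.95 tcp [0.534  0.3071 0.365 ] psi 0.3 tilt z [-0.001 -0.001 -1.   ] gap 0.998 F [-0.3 -0.4 -0.5] gf 0.0 q6 1.91
fins
n 382 px [208. 150.] mean [519.  371.4  41.1] rect c 518.6 371.5 LxW 43.8 16.5 ang 35.9
n 174 px [347. 247.] mean [375.8 172.   45.7] rect c 369.2 166.2 LxW 39.0 30.6 ang -2.7
case
n 480 px [134.  20.] mean [678.9 459.   22.8] rect c 692.4 458.2 LxW 81.8 36.1 ang -53.3
n 1100 px [272.  89.] mean [598.2 285.1  22.4] rect c 597.1 284.8 LxW 60.0 44.0 ang -22.9
n 1312 px [212.  86.] mean [601.1 365.6  20.3] rect c 600.5 366.0 LxW 56.0 40.2 ang 3.9
n 903 px [210. 146.] mean [521.5 369.9  22.2] rect c 518.6 371.3 LxW 60.1 44.2 ang 35.8
n 877 px [281. 161.] mean [500.5 269.9  22.3] rect c 496.9 268.7 LxW 60.0 44.1 ang 35.8
```

View pics/w2.png

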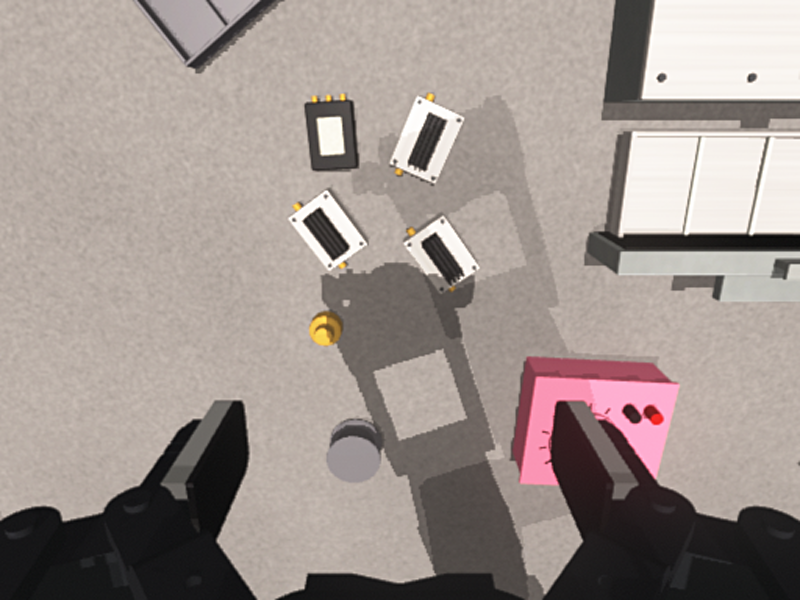

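View pics/w1.png

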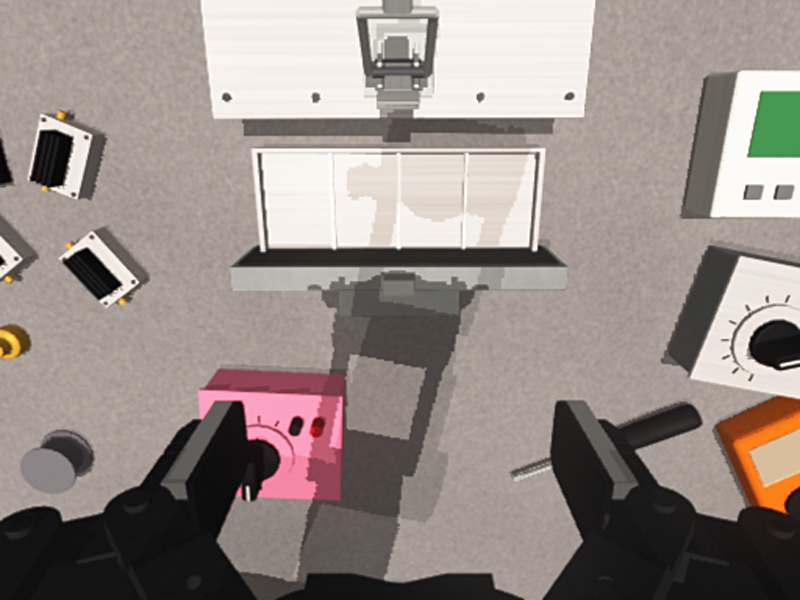

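The wrist view confirms it: finned modules at (427,140), (328,230) and (442,252), and the unfinned relay box at (331,133), which I leave. The other view shows the tray empty, with the latch loop folded back at (398,40). I'll turn the tool and go to module A first.

Emit:
drive_tool([
  [0,0,0.011,0,0,-8.5,1],
  [0,0,0.011,0,0,-8.5,0],
  [0,0,0.011,0,0,-8.5,0],
  [0,0,0.011,0,0,-8.5,0],
  [0,0,0.011,0,0,-8.5,0],
  [0,0,0.011,0,0,-8.5,0],
  [0,0,0.011,0,0,-8.5,0],
  [0,0,0.011,0,0,-8.5,0],
  [0,0,0.011,0,0,-8.5,0],
  [0,0,0.011,0,0,-8.5,0],
])

```text
t: 4.0
tcp_pos: [0.535, 0.3044, 0.2552]
tool_rot: [0.735, 0.678, -0.0, 0.0]
force: [-0.3, -0.2, -0.3]
finger_gap: 0.496
gripper_force: 0.0
```

Emit:
drive_tool([
  [0,0,0.011,0,0,-8.5,0],
  [0,0,0.011,0,0,-8.5,0],
  [0,0,0.011,0,0,-8.5,0],
  [0,0,0.011,0,0,-8.5,0],
  [0,0,0.011,0,0,-8.5,0],
  [0,0,0.011,0,0,-8.5,0],
  [0,0,0.011,0,0,-8.5,0],
  [0,0,0.011,0,0,-8.5,0],
  [0,0,0,0,0,-3.8,0],
  [0,0,0,0,0,0,0],
])

```text
t: 5.0
tcp_pos: [0.5348, 0.3046, 0.1671]
tool_rot: [0.201, 0.98, -0.0, -0.0]
force: [0.4, 0.5, 0.2]
finger_gap: 0.498
gripper_force: 0.0
```

Run:
```python
from h import *
im,W=cloud("wrist")
print("fins");rect(W,.036,.05,.35,.75,.15,.5,100)
print("case");rect(W,.016,.03,.35,.75,.15,.5,300)
rel((.596,.2845,.1,157.1),(.596,.2845,.037,157.1))
```

```text
fins
n 176 px [ 4. 63.] mean [382.7 178.7  40.8] rect c 382.6 178.4 LxW 18.0 11.5 ang -36.6
n 209 px [333. 123.] mean [513.5 376.9  42.3] rect c 514.1 377.3 LxW 43.9 2.5 ang 35.7
n 212 px [330. 129.] mean [516.1 373.3  42.2] rect c 516.8 373.7 LxW 43.8 2.5 ang 35.7
n 214 px [327. 134.] mean [518.8 369.8  42. ] rect c 519.4 370.1 LxW 44.0 2.5 ang 35.6
n 224 px [323. 139.] mean [521.5 366.2  41.9] rect c 522.1 366.5 LxW 44.2 2.6 ang 35.7
n 1266 px [192. 158.] mean [495.7 269.3  41.1] rect c 496.3 269.0 LxW 44.0 17.0 ang 36.4
n 145 px [255. 256.] mean [592.6 280.   42.2] rect c 593.4 279.7 LxW 43.8 1.7 ang -23.2
n 147 px [260. 256.] mean [594.  284.   42.2] rect c 595.3 283.4 LxW 43.8 1.7 ang -23.0
n 159 px [265. 255.] mean [594.7 288.4  42.1] rect c 597.2 287.6 LxW 44.2 2.5 ang -22.8
n 170 px [271. 257.] mean [598.6 291.8  41.6] rect c 599.2 291.6 LxW 44.0 2.6 ang -23.0
case
n 493 px [286.   9.] mean [426.6 375.8  19. ] rect c 427.0 376.1 LxW 28.3 12.5 ang 66.7
n 646 px [12. 52.] mean [373.8 177.2  22.6] rect c 374.6 174.7 LxW 46.4 21.9 ang -39.1
n 3264 px [322. 125.] mean [515.5 371.1  22.8] rect c 518.9 372.4 LxW 62.2 44.0 ang 35.6
n 2528 px [198. 148.] mean [493.5 272.6  22.4] rect c 495.8 268.8 LxW 61.3 44.6 ang 35.6
n 2711 px [348. 214.] mean [598.1 366.4  20.3] rect c 600.0 366.5 LxW 56.6 40.0 ang 3.9
n 2398 px [262. 242.] mean [592.4 286.9  22.7] rect c 596.4 285.5 LxW 60.7 44.1 ang -23.2
n 1633 px [463. 269.] mean [691.9 445.7  21.7] rect c 708.7 458.4 LxW 103.2 64.9 ang -52.7
t 5.05 tcp [0.535  0.305  0.1675] psi 156.7 tilt z [ 0. -0. -1.] gap 0.501 F [-0.4 -0.4 -0.2] gf 0.0 q6 -0.83
 -> shift [-0.0641  0.0053  0.0675] len 0.093 wz -0.4
 -> shift [-0.0641  0.0053  0.1305] len 0.146 wz -0.4
```

Emit:
drive_tool([
  [-0.032,0.0032,0.02,0,0,0,-0.1],
  [-0.032,0.0032,0.02,0,0,-0.3,-0.1],
  [0,0,0.03,0,0,0,-0.1],
  [0,0,0.03,0,0,0,-0.1],
  [0,0,0.02,0,0,0,-0.1],
  [0,0,0.0105,0,0,0,-0.1],
  [0,0,0,0,0,0,-0.1],
  [0,0,0,0,0,0,-1],
  [0,0,0,0,0,0,-1],
  [0,0,0,0,0,0,-1],
], newtons=50)

```text
t: 6.05
tcp_pos: [0.5966, 0.2876, 0.0381]
tool_rot: [0.198, 0.98, 0.001, 0.001]
force: [0.7, -0.8, 2.5]
finger_gap: 0.174
gripper_force: 51.6
```

Emit:
drive_tool([
  [0,0,0,0,0,0,-1],
  [0,0,0,0,0,0,-1],
  [0,0,0,0,0,0,-1],
])

```text
t: 6.35
tcp_pos: [0.5966, 0.2876, 0.0381]
tool_rot: [0.198, 0.98, 0.0, 0.001]
force: [0.7, -0.1, 5.6]
finger_gap: 0.174
gripper_force: 52.0
```

Run:
```python
from h import *
rel((.560,.0805,.13,180.2))
```

```text
t 6.35 tcp [0.5966 0.2876 0.0381] psi 157.19 tilt z [ 0.002  0.    -1.   ] gap 0.174 F [ 0.7 -0.1  5.6] gf 52.0 q6 -0.89
 -> shift [-0.0467 -0.205  -0.0921] len 0.23 wz -23.01
```

Emit:
drive_tool([
  [0,0,-0.01,0,0,0,-1],
  [0,0,-0.03,0,0,-7.7,-1],
  [0,0,-0.03,0,0,-7.7,-1],
  [0,0,-0.022,0,0,-7.7,-1],
  [0.0075,-0.0415,0,0,0,0,-1],
  [0.0075,-0.0415,0,0,0,0,-1],
  [0.0075,-0.0415,0,0,0,0,-1],
  [0.0075,-0.0415,0,0,0,0,-1],
  [0.0075,-0.0415,0,0,0,0,-1],
  [0,0,0,0,0,0,-1],
])

```text
t: 7.35
tcp_pos: [0.5579, 0.0755, 0.1288]
tool_rot: [0.0, 1.0, -0.001, -0.001]
force: [1.5, -0.4, -1.6]
finger_gap: 0.177
gripper_force: 51.0
```

Run:
```python
from h import *
rel((.560,.0805,.06,180.2))
im,W=cloud("wrist")
print("floor");rect(W,.015,.0235,.45,.65,-.2,.2,100)
print("case");rect(W,.1,.125,.45,.65,-.2,.2,100)
```

```text
t 7.35 tcp [0.5579 0.0755 0.1288] psi 179.98 tilt z [-0.003 -0.001 -1.   ] gap 0.177 F [ 1.5 -0.4 -1.6] gf 51.0 q6 -1.63
 -> shift [-0.0023  0.005   0.0687] len 0.069 wz -0.22
floor
n 6944 px [104. 202.] mean [565.6 -36.6  20.5] rect c 566.7 -36.0 LxW 74.5 54.7 ang 0.5
n 6234 px [179. 199.] mean [563.4  19.4  20.4] rect c 566.6 22.4 LxW 74.3 54.8 ang -0.1
n 2446 px [266. 170.] mean [540.6  83.4  20.4] rect c 552.3 82.9 LxW 58.9 45.8 ang -89.9
n 5777 px [ 31. 205.] mean [568.2 -91.7  20.5] rect c 567.0 -95.5 LxW 74.2 56.1 ang 0.5
case
n 5955 px [256. 224.] mean [541.4  76.4 113.4] rect c 555.8 76.5 LxW 65.8 44.5 ang 2.0
```

Emit:
drive_tool([
  [-0.003,0.0045,0,0,0,-0.2,-1],
  [0,0,0.03,0,0,0,-1],
  [0,0,0.025,0,0,0,-1],
  [0,0,0.01,0,0,0,-1],
  [0,0,0.005,0,0,0,-1],
  [0,0,0,0,0,0,-1],
  [0,0,0,0,0,0,-1],
])

```text
t: 8.1
tcp_pos: [0.563, 0.085, 0.0595]
tool_rot: [-0.005, 1.0, -0.0, 0.001]
force: [1.1, -0.3, -1.5]
finger_gap: 0.172
gripper_force: 51.1
```

Emit:
drive_tool([
  [0,0,0.001,0,0,0,-0.4],
  [0,0,0,0,0,0,-0.4],
  [0,0,0,0,0,0,-0.4],
  [0,0,-0.02,0,0,0,-0.4],
  [0,0,-0.04,0,0,0,-0.4],
  [0,0,-0.04,0,0,0,-0.1],
  [0,0,0,0,0,0,-0.1],
])

```text
t: 8.8
tcp_pos: [0.5661, 0.0842, 0.1633]
tool_rot: [-0.004, 1.0, -0.0, 0.006]
force: [0.2, -0.2, -0.3]
finger_gap: 0.449
gripper_force: 0.0
```

Run:
```python
from h import *
im,W=cloud("wrist")
print("floor");rect(W,.015,.0235,.45,.65,-.2,.2,100)
print("case");rect(W,.037,.046,.45,.65,-.2,.2,100)
print("fin");rect(W,.055,.066,.45,.65,-.2,.2,50)
rel((.518,.372,.16,180+35.7))
im,W=cloud("top");print("others");rect(W,.012,.03,.35,.68,.15,.5,40)
```

```text
floor
n 6105 px [ 37. 173.] mean [565.3 -96.2  20.5] rect c 566.0 -96.4 LxW 77.4 57.6 ang 0.6
n 5973 px [109. 172.] mean [564.  -36.6  20.4] rect c 565.6 -36.0 LxW 77.5 54.6 ang 0.1
n 5990 px [180. 173.] mean [564.   22.3  20.4] rect c 565.4 22.5 LxW 76.7 55.1 ang 0.3
n 1863 px [245. 161.] mean [553.5  76.1  20.5] rect c 565.1 82.6 LxW 77.2 59.4 ang 0.4
n 184 px [ 11. 250.] mean [ 638.  -135.3   19.4] rect c 638.7 -135.0 LxW 21.4 8.0 ang 21.9
case
n 2907 px [256. 176.] mean [559.6  85.4  42.2] rect c 563.9 85.5 LxW 60.1 44.1 ang 0.6
fin
n 95 px [279.  92.] mean [495.8  99.1  62.9] rect c 495.8 99.5 LxW 59.4 0.2 ang -89.7
n 218 px [247. 190.] mean [563.9  78.8  61.6] rect c 564.0 78.8 LxW 43.6 2.4 ang 1.0
n 239 px [254. 189.] mean [562.9  83.3  62.2] rect c 564.1 83.3 LxW 44.2 2.2 ang 0.3
n 241 px [260. 189.] mean [562.9  87.6  62.3] rect c 564.0 87.6 LxW 43.9 2.2 ang 0.6
n 224 px [266. 190.] mean [563.7  92.1  61.7] rect c 563.9 92.1 LxW 44.1 2.4 ang 0.1
t 8.85 tcp [0.5644 0.0842 0.1609] psi -179.52 tilt z [ 0.007 -0.    -1.   ] gap 0.452 F [-0.3  0.1 -0.4] gf 0.0 q6 -1.63
 -> shift [0.0439 0.2882 0.0005] len 0.291 wz -35.22
others
n 46 px [ 73. 132.] mean [666.  472.   21.3] rect c 665.5 472.2 LxW 53.7 26.8 ang 88.1
n 226 px [106. 153.] mean [596.9 364.4  20.1] rect c 599.3 365.5 LxW 61.0 41.4 ang 3.1
n 181 px [105. 178.] mean [514.  366.8  21.8] rect c 513.5 369.9 LxW 65.4 45.9 ang 36.7
n 66 px [102. 209.] mean [416.8 376.6  20.1] rect c 416.9 378.2 LxW 30.1 29.3 ang 77.7
```

Emit:
drive_tool([
  [0.0063,0.0411,0,0,0,0,-0.1],
  [0.0063,0.0411,0,0,0,0,-0.1],
  [0.0063,0.0411,0,0,0,0,-0.1],
  [0.0063,0.0411,0,0,0,0,-0.1],
  [0.0063,0.0411,0,0,0,-7,-0.1],
  [0.0063,0.0411,0,0,0,-7,-0.1],
  [0.0063,0.0411,0,0,0,-7,-0.1],
  [0,0,0,0,0,-7,-0.1],
  [0,0,0,0,0,-7.2,-0.1],
  [0,0,0,0,0,0,-0.1],
])

```text
t: 9.9
tcp_pos: [0.4995, 0.3676, 0.1558]
tool_rot: [-0.307, 0.952, -0.0, -0.002]
force: [0.3, -1.0, -0.0]
finger_gap: 0.449
gripper_force: 0.0
```

Run:
```python
from h import *
im,W=cloud("wrist")
print("case");rect(W,.016,.03,.35,.75,.15,.5,300)
print("fin");rect(W,.036,.05,.35,.75,.15,.5,100)
rel((.518,.372,.04,180+35.7))
```

```text
case
n 3102 px [156. 101.] mean [491.6 270.7  22.4] rect c 496.1 268.9 LxW 59.4 44.6 ang 35.8
n 795 px [327. 105.] mean [419.  377.   19.3] rect c 418.9 378.9 LxW 30.0 29.6 ang 17.7
n 2910 px [246. 198.] mean [514.7 369.9  22.7] rect c 517.9 371.7 LxW 60.6 44.0 ang 35.5
n 871 px [177. 258.] mean [596.9 352.8  20.1] rect c 600.2 354.8 LxW 56.5 19.3 ang 1.3
fin
n 1633 px [143. 106.] mean [495.5 269.   41.1] rect c 496.3 269.2 LxW 43.7 17.0 ang 35.4
n 203 px [237. 208.] mean [519.8 365.   42. ] rect c 521.7 366.2 LxW 43.9 2.4 ang 34.9
n 194 px [248. 212.] mean [517.  373.9  41.8] rect c 516.3 373.6 LxW 44.1 2.4 ang 35.3
n 167 px [254. 210.] mean [513.  376.4  42. ] rect c 513.9 377.1 LxW 44.0 1.6 ang 35.6
n 213 px [243. 209.] mean [517.9 369.2  41.7] rect c 519.1 370.0 LxW 43.5 2.5 ang 35.0
t 9.95 tcp [0.4999 0.3674 0.1561] psi -144.44 tilt z [-0.003 -0.002 -1.   ] gap 0.453 F [ 0.   0.6 -0.5] gf 0.0 q6 -1.74
 -> shift [-0.0178 -0.0068  0.116 ] len 0.118 wz -0.14
```

Emit:
drive_tool([
  [-0.0178,-0.007,0.03,0,0,0,-0.1],
  [0,0,0.035,0,0,0,-0.1],
  [0,0,0.03,0,0,0,-0.1],
  [0,0,0.021,0,0,0,-0.1],
  [0,0,0,0,0,0,-0.1],
  [0,0,0,0,0,0,-1],
  [0,0,0,0,0,0,-1],
  [0,0,0,0,0,0,-1],
  [0,0,0,0,0,0,-1],
  [0,0,0,0,0,0,-1],
])

```text
t: 10.95
tcp_pos: [0.5198, 0.3727, 0.0427]
tool_rot: [-0.306, 0.952, 0.0, 0.001]
force: [-0.9, 0.5, 1.2]
finger_gap: 0.171
gripper_force: 52.7
```

Emit:
drive_tool([
  [0,0,-0.02,0,0,0,-1],
  [0,0,-0.03,0,0,8,-1],
  [0,0,-0.03,0,0,8,-1],
  [0,0,-0.01,0,0,8,-1],
  [0,0,0,0,0,8,-1],
  [0,0,0,0,0,3.4,-1],
  [0,0,0,0,0,0,-1],
])

```text
t: 11.65
tcp_pos: [0.5194, 0.3724, 0.1323]
tool_rot: [-0.003, 1.0, 0.0, 0.0]
force: [-0.7, 0.1, -1.4]
finger_gap: 0.169
gripper_force: 52.4
```

Run:
```python
from h import *
rel((.560,.0225,.13,180.2))
```

```text
t 11.65 tcp [0.5194 0.3724 0.1323] psi -179.7 tilt z [ 0.  0. -1.] gap 0.169 F [-0.7  0.1 -1.4] gf 52.4 q6 -1.13
 -> shift [-0.0388 -0.3501  0.0023] len 0.352 wz 0.1
```

Emit:
drive_tool([
  [-0.0048,-0.0438,0,0,0,0,-1],
  [-0.0048,-0.0438,0,0,0,0,-1],
  [-0.0048,-0.0438,0,0,0,0,-1],
  [-0.0048,-0.0438,0,0,0,0,-1],
  [-0.0048,-0.0438,0,0,0,0,-1],
  [-0.0048,-0.0438,0,0,0,0,-1],
  [-0.0048,-0.0438,0,0,0,0,-1],
  [-0.0048,-0.0438,0,0,0,0,-1],
  [0,0,0,0,0,0,-1],
  [0,0,0,0,0,0,-1],
])

```text
t: 12.65
tcp_pos: [0.5597, 0.0211, 0.1318]
tool_rot: [-0.002, 1.0, 0.0, -0.0]
force: [-0.7, 0.4, -1.7]
finger_gap: 0.167
gripper_force: 52.4
```

Run:
```python
from h import *
im,W=cloud("wrist")
rel((.560,.0225,.063,180.2))
print("case");rect(W,.1,.125,.45,.65,-.2,.2,100)
```

```text
t 12.7 tcp [0.5593 0.0223 0.1317] psi -179.72 tilt z [-0.001  0.001 -1.   ] gap 0.169 F [ 0.1  0.1 -0.9] gf 52.4 q6 -1.74
 -> shift [-0.0007  0.0001  0.0687] len 0.069 wz 0.08
case
n 6091 px [256. 217.] mean [541.5  22.1 112.1] rect c 553.9 21.8 LxW 65.6 44.2 ang 0.1
```

Emit:
drive_tool([
  [-0.002,0,0.02,0,0,0,-1],
  [0,0,0.025,0,0,0,-1],
  [0,0,0.015,0,0,0,-1],
  [0,0,0.008,0,0,0,-1],
  [0,0,0,0,0,0,-1],
  [0,0,0,0,0,0,-1],
  [0,0,0.001,0,0,0,-0.45],
  [0,0,0,0,0,0,-0.45],
  [0,0,0,0,0,0,-0.45],
  [0,0,0,0,0,0,-0.45],
])

```text
t: 13.7
tcp_pos: [0.5618, 0.0222, 0.0631]
tool_rot: [-0.002, 1.0, -0.0, 0.0]
force: [1.1, 0.4, -0.2]
finger_gap: 0.273
gripper_force: 0.0
```

Emit:
drive_tool([
  [0,0,-0.02,0,0,0,-0.45],
  [0,0,-0.04,0,0,0,-0.45],
  [0,0,-0.04,0,0,0,-0.1],
  [0,0,0,0,0,0,-0.1],
])

```text
t: 14.1
tcp_pos: [0.5654, 0.0217, 0.1681]
tool_rot: [-0.002, 1.0, -0.001, 0.006]
force: [0.5, -1.1, 0.3]
finger_gap: 0.449
gripper_force: 0.0
```

Run:
```python
from h import *
im,W=cloud("wrist")
print("case");rect(W,.037,.046,.45,.65,-.2,.2,100)
rel((.4963,.269,.16,180+35.6))
```

```text
case
n 2851 px [258. 170.] mean [555.5  23.9  42.3] rect c 559.6 24.0 LxW 60.5 44.1 ang 0.4
n 2596 px [333. 176.] mean [559.7  82.4  42.2] rect c 564.4 85.3 LxW 60.4 44.2 ang 0.5
n 176 px [ 71. 261.] mean [ 637.1 -135.7   41.3] rect c 638.6 -135.0 LxW 21.4 8.2 ang 24.1
n 130 px [376. 261.] mean [634.9 125.   41.4] rect c 637.4 124.3 LxW 20.9 7.7 ang -22.6
t 14.15 tcp [0.5637 0.0219 0.1658] psi -179.72 tilt z [ 0.007 -0.001 -1.   ] gap 0.449 F [ 0.   0.1 -0.6] gf 0.0 q6 -1.74
 -> shift [0.0662 0.2475 0.005 ] len 0.256 wz -35.32
```

Both modules are good. Next is module C.

Emit:
drive_tool([
  [0.011,0.0412,0,0,0,0,-0.1],
  [0.011,0.0412,0,0,0,0,-0.1],
  [0.011,0.0412,0,0,0,0,-0.1],
  [0.011,0.0412,0,0,0,0,-0.1],
  [0.011,0.0412,0,0,0,0,-0.1],
  [0.011,0.0412,0,0,0,-8.5,-0.1],
  [0,0,0,0,0,-8.5,-0.1],
  [0,0,0,0,0,-8.5,-0.1],
  [0,0,0,0,0,-8.5,-0.1],
  [0,0,0,0,0,-1.3,-0.1],
])

```text
t: 15.15
tcp_pos: [0.4933, 0.2689, 0.1614]
tool_rot: [-0.306, 0.952, 0.0, -0.002]
force: [-0.5, 0.3, -0.2]
finger_gap: 0.446
gripper_force: 0.0
```

Run:
```python
from h import *
im,W=cloud("wrist")
print("case");rect(W,.016,.03,.35,.75,.15,.5,300)
print("fin");rect(W,.036,.05,.35,.75,.15,.5,100)
rel((.4963,.269,.0405,180+35.6))
```

```text
case
n 2938 px [253. 178.] mean [493.2 266.9  22.8] rect c 497.3 269.8 LxW 63.6 44.0 ang 35.9
n 679 px [411. 180.] mean [418.9 374.   20.3] rect c 418.9 377.3 LxW 29.4 27.8 ang 2.9
n 2076 px [272. 320.] mean [598.1 364.5  20.2] rect c 599.5 365.9 LxW 56.3 40.2 ang 4.1
fin
n 190 px [244. 189.] mean [499.3 263.   41.9] rect c 499.9 263.4 LxW 44.6 2.4 ang 36.2
n 179 px [250. 187.] mean [495.5 265.8  42.1] rect c 497.3 266.9 LxW 43.8 2.3 ang 35.8
n 185 px [256. 187.] mean [492.4 269.2  42.2] rect c 494.6 270.5 LxW 43.6 2.3 ang 35.7
n 223 px [262. 189.] mean [491.2 273.7  42.2] rect c 491.8 274.1 LxW 44.0 2.4 ang 35.9
t 15.2 tcp [0.4936 0.2688 0.1616] psi -144.45 tilt z [-0.002 -0.001 -1.   ] gap 0.45 F [-0.8  1.1  0.3] gf 0.0 q6 -1.89
 -> shift [-0.0026 -0.0015  0.1211] len 0.121 wz -0.05
```

Emit:
drive_tool([
  [-0.0022,-0.0015,0.03,0,0,0,-0.1],
  [0,0,0.035,0,0,0,-0.1],
  [0,0,0.035,0,0,0,-0.1],
  [0,0,0.021,0,0,0,-0.1],
  [0,0,0,0,0,0,-0.1],
  [0,0,0,0,0,0,-1],
  [0,0,0,0,0,0,-1],
  [0,0,0,0,0,0,-1],
  [0,0,0,0,0,0,-1],
  [0,0,0,0,0,0,-1],
])

```text
t: 16.2
tcp_pos: [0.4976, 0.2694, 0.0427]
tool_rot: [-0.306, 0.952, 0.0, 0.001]
force: [-0.2, 0.5, 2.4]
finger_gap: 0.17
gripper_force: 52.5
```

Emit:
drive_tool([
  [0,0,-0.02,0,0,0,-1],
  [0,0,-0.03,0,0,8,-1],
  [0,0,-0.03,0,0,8,-1],
  [0,0,-0.01,0,0,8,-1],
  [0,0,0,0,0,8,-1],
  [0,0,0,0,0,3.4,-1],
  [0,0,0,0,0,0,-1],
])

```text
t: 16.9
tcp_pos: [0.497, 0.2692, 0.1323]
tool_rot: [-0.002, 1.0, 0.0, 0.0]
force: [0.5, -0.7, -1.3]
finger_gap: 0.172
gripper_force: 52.1
```

Run:
```python
from h import *
rel((.560,-.0358,.13,180.2))
```

```text
t 16.9 tcp [0.497  0.2692 0.1323] psi -179.8 tilt z [ 0.  0. -1.] gap 0.172 F [ 0.5 -0.7 -1.3] gf 52.1 q6 -1.28
 -> shift [-0.062  -0.3052  0.0023] len 0.311 wz -0.0
```

Emit:
drive_tool([
  [-0.0124,-0.0436,0,0,0,0,-1],
  [-0.0124,-0.0436,0,0,0,0,-1],
  [-0.0124,-0.0436,0,0,0,0,-1],
  [-0.0124,-0.0436,0,0,0,0,-1],
  [-0.0124,-0.0436,0,0,0,0,-1],
  [0,-0.0436,0,0,0,0,-1],
  [0,-0.0436,0,0,0,0,-1],
  [0,0,0,0,0,0,-1],
  [0,0,0,0,0,0,-1],
])

```text
t: 17.8
tcp_pos: [0.5599, -0.0369, 0.1317]
tool_rot: [-0.001, 1.0, 0.0, -0.0]
force: [-0.2, 0.0, -0.4]
finger_gap: 0.168
gripper_force: 52.1
```

Run:
```python
from h import *
im,W=cloud("wrist")
rel((.560,-.0358,.063,180.2))
print("case");rect(W,.1,.125,.45,.65,-.2,.2,100)
```

```text
t 17.85 tcp [ 0.5596 -0.0356  0.1317] psi -179.82 tilt z [-0.001  0.001 -1.   ] gap 0.174 F [ 0.5  0.2 -1.1] gf 52.1 q6 -1.84
 -> shift [-0.0004 -0.0002  0.0687] len 0.069 wz -0.02
case
n 6032 px [256. 218.] mean [542.1 -35.9 111.9] rect c 554.7 -36.1 LxW 65.8 44.0 ang 0.4
```

Emit:
drive_tool([
  [-0.002,0,0.02,0,0,0,-1],
  [0,0,0.025,0,0,0,-1],
  [0,0,0.015,0,0,0,-1],
  [0,0,0.008,0,0,0,-1],
  [0,0,0,0,0,0,-1],
  [0,0,0,0,0,0,-1],
  [0,0,0.001,0,0,0,-0.45],
  [0,0,0,0,0,0,-0.45],
  [0,0,0,0,0,0,-0.45],
  [0,0,0,0,0,0,-0.45],
])

```text
t: 18.85
tcp_pos: [0.5623, -0.0359, 0.063]
tool_rot: [-0.002, 1.0, -0.0, 0.0]
force: [-0.3, -0.2, -0.2]
finger_gap: 0.273
gripper_force: 0.0
```

Emit:
drive_tool([
  [0,0,-0.02,0,0,0,-0.45],
  [0,0,-0.04,0,0,0,-0.45],
  [0,0,-0.04,0,0,0,-1],
  [0,0,0,0,0,0,-1],
])

```text
t: 19.25
tcp_pos: [0.5658, -0.0368, 0.1681]
tool_rot: [-0.002, 1.0, -0.002, 0.006]
force: [0.9, 0.2, 1.1]
finger_gap: 0.0
gripper_force: 0.0
```

Run:
```python
from h import *
im,W=cloud("wrist")
print("case");rect(W,.037,.046,.45,.65,-.2,.2,100)
print("front");rect(W,.07,.085,.43,.6,-.2,.2,100)
rel((.43,-.0065,.16,180),(.43,-.0065,.085,180))
```

```text
case
n 102 px [438.  92.] mean [496.7  93.6  41.5] rect c 496.7 93.4 LxW 71.1 0.2 ang -89.8
n 2650 px [330. 169.] mean [554.9  21.1  42.2] rect c 559.7 23.9 LxW 59.7 44.3 ang 0.5
n 2852 px [258. 171.] mean [556.5 -34.3  42.2] rect c 561.2 -34.2 LxW 61.5 44.0 ang 0.6
n 2393 px [404. 175.] mean [558.9  78.3  42.1] rect c 564.9 85.1 LxW 60.2 44.6 ang 0.4
n 125 px [139. 260.] mean [ 636.  -136.1   41.5] rect c 638.6 -134.8 LxW 21.4 8.3 ang 23.5
n 191 px [444. 262.] mean [636.  124.6  41.5] rect c 637.9 123.9 LxW 22.1 8.2 ang -20.1
front
n 20276 px [301. 101.] mean [500.4  -8.6  78. ] rect c 496.8 -8.5 LxW 269.7 45.3 ang -89.8
t 19.3 tcp [ 0.5641 -0.0364  0.1658] psi -179.82 tilt z [ 0.007 -0.002 -1.   ] gap 0.001 F [ 0.  -0.5 -0.8] gf 0.0 q6 -1.84
 -> shift [0.134  0.0304 0.0048] len 0.137 wz 0.18
 -> shift [0.1345 0.0305 0.0798] len 0.159 wz 0.18
```

Emit:
drive_tool([
  [0.0335,0.0076,0,0,0,0,-1],
  [0.0335,0.0076,0,0,0,0,-1],
  [0.0335,0.0076,0,0,0,0,-1],
  [0.0335,0.0076,0,0,0,0,-1],
  [0,0,0.03,0,0,0,-1],
  [0,0,0.03,0,0,0,-1],
  [0,0,0.024,0,0,0,-1],
  [-0.01,0,0,0,0,0,-1],
  [-0.01,0,0,0,0,0,-1],
  [0,0,0,0,0,0,-1],
])

```text
t: 20.3
tcp_pos: [0.4514, -0.0065, 0.0796]
tool_rot: [-0.002, 1.0, -0.001, 0.003]
force: [0.5, 0.3, 0.7]
finger_gap: 0.001
gripper_force: 0.0
```

Emit:
drive_tool([
  [-0.01,0,0,0,0,0,-1],
  [-0.012,0,0,0,0,0,-1],
  [-0.012,0,0,0,0,0,-1],
  [-0.012,0,0,0,0,0,-1],
  [-0.012,0,0,0,0,0,-1],
  [-0.012,0,0,0,0,0,-1],
  [-0.012,0,0,0,0,0,-1],
  [-0.012,0,0,0,0,0,-1],
  [-0.008,0,0,0,0,0,-1],
  [0,0,0,0,0,0,-1],
])

```text
t: 21.3
tcp_pos: [0.553, -0.0058, 0.0792]
tool_rot: [-0.002, 1.0, -0.0, 0.003]
force: [-0.5, 0.0, 0.2]
finger_gap: -0.0
gripper_force: 0.0
```

Emit:
drive_tool([
  [-0.004,0,0,0,0,0,-1],
  [-0.004,0,0,0,0,0,-1],
  [-0.004,0,0,0,0,0,-1],
  [-0.004,0,0,0,0,0,-1],
  [-0.002,0,0,0,0,0,-1],
  [-0.002,0,0,0,0,0,-1],
  [0,0,0,0,0,0,-1],
])

```text
t: 22.0
tcp_pos: [0.5705, -0.0054, 0.0787]
tool_rot: [-0.002, 1.0, -0.0, 0.0]
force: [-2.0, 0.4, -0.2]
finger_gap: 0.004
gripper_force: 0.9
```

Emit:
drive_tool([
  [-0.003,0,0,0,0,0,-1],
  [-0.002,0,0,0,0,0,-1],
  [-0.002,0,0,0,0,0,-1],
  [0,0,0,0,0,0,-1],
])

```text
t: 22.4
tcp_pos: [0.5737, -0.0053, 0.0787]
tool_rot: [-0.002, 1.0, 0.0, -0.004]
force: [-9.7, -2.6, 6.5]
finger_gap: -0.002
gripper_force: 4.6
```

Run:
```python
from h import *
rel()
im,W=cloud("top")
print("roof/drawer");rect(W,.068,.088,.4,.86,-.2,.2,20)
```

```text
t 22.4 tcp [ 0.5737 -0.0053  0.0787] psi -179.76 tilt z [-0.008  0.    -1.   ] gap -0.002 F [-9.7 -2.6  6.5] gf 4.6 q6 -1.78
roof/drawer
n 3361 px [224. 112.] mean [708.6 -19.8  77.7] rect c 689.0 -5.3 LxW 274.2 179.0 ang -89.4
n 99 px [217. 119.] mean [6.874e+02 1.000e-01 7.950e+01] rect c 685.9 0.3 LxW 34.8 29.7 ang 86.3
```

Emit:
drive_tool([
  [-0.002,0,0,0,0,0,-1],
  [-0.002,0,0,0,0,0,-1],
  [0,0,0,0,0,0,-1],
  [0,0,0,0,0,0,-1],
])

```text
t: 22.85
tcp_pos: [0.5738, -0.0052, 0.0786]
tool_rot: [-0.002, 1.0, 0.0, -0.008]
force: [-15.6, -3.2, 12.3]
finger_gap: 0.004
gripper_force: 7.9
```

Emit:
drive_tool([
  [0.02,0,0,0,0,0,-1],
  [0.03,0,0,0,0,0,-1],
  [0.03,0,-0.03,0,0,0,-1],
  [0,0,-0.05,0,0,0,-1],
  [0,0,-0.05,0,0,0,-1],
  [0,0,-0.05,0,0,0,-1],
  [-0.02,0,-0.03,0,0,0,-1],
  [-0.03,0,0,0,0,0,-1],
  [0,0,0,0,0,0,-1],
])

```text
t: 23.75
tcp_pos: [0.5568, -0.0062, 0.2915]
tool_rot: [-0.002, 1.0, -0.001, 0.006]
force: [-0.5, 0.4, -1.2]
finger_gap: -0.005
gripper_force: 0.0
```

Run:
```python
from h import *
im,W=cloud("wrist");rel()
np.save("w3.npy",W)
print("front");rect(W,.07,.085,.43,.72,-.2,.2,100)
m=(W[...,2]>.097)&(W[...,2]<.23)&(abs(W[...,1]+.0055)<.035)&(W[...,0]>.6)&(W[...,0]<.8)
for a in np.arange(.1,.215,.006):
    k=m&(W[...,2]>=a)&(W[...,2]<a+.006)
    if k.sum()>3: p=W[k]*1000;print(int(a*1000),k.sum(),"x",p[:,0].min().round(1),p[:,0].max().round(1),"y",p[:,1].min().round(1),p[:,1].max().round(1))
v,u=np.where(m);print(u.min(),u.max(),v.min(),v.max())
c=im[max(0,v.min()-40):v.max()+60,u.min()-60:u.max()+60,::-1];print(c.shape)
s=600/c.shape[0];s=min(s,800/c.shape[1]);cv2.imwrite("pics/w3.png",cv2.resize(c,None,fx=s,fy=s,interpolation=cv2.INTER_CUBIC))
```

```text
t 23.8 tcp [ 0.5539 -0.0057  0.2899] psi -179.8 tilt z [ 0.006 -0.001 -1.   ] gap -0.002 F [0.  0.3 0.2] gf 0.0 q6 -1.79
front
n 20739 px [256. 236.] mean [649.6  -5.1  78.2] rect c 651.9 -5.4 LxW 274.7 136.1 ang -90.0
178 8 x 688.6 690.2 y -8.3 -2.2
184 102 x 687.7 696.3 y -9.9 -0.6
190 126 x 693.6 703.0 y -9.9 -0.6
196 10 x 699.5 701.7 y -9.8 -0.6
250 261 220 358
(204, 131, 3)
```

View pics/w3.png

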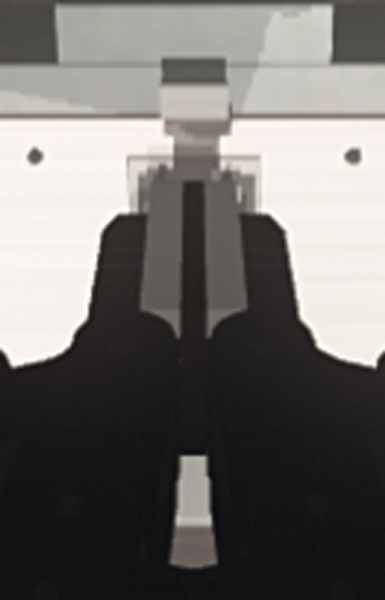

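The crop shows the closed fingers with the tongue behind them, (190,510) in the crop, at world x 0.688–0.703 and z 0.18–0.197. That matches the model. I'll go over and behind the loop, then sweep it forward.

Emit:
drive_tool([
  [-0.035,0,0,0,0,0,-1],
  [-0.035,0,0,0,0,0,-1],
  [-0.035,0,0,0,0,0,-1],
  [-0.035,0,0,0,0,0,-1],
  [-0.035,0,0,0,0,0,-1],
  [0,0,0,0,0,0,-1],
  [0,0,0.035,0,0,0,-1],
  [0,0,0.035,0,0,0,-1],
  [0,0,0.034,0,0,0,-1],
  [0,0,0,0,0,0,-1],
])

```text
t: 24.8
tcp_pos: [0.7208, -0.0042, 0.1781]
tool_rot: [-0.002, 1.0, 0.001, -0.007]
force: [-0.5, 0.1, 0.2]
finger_gap: 0.001
gripper_force: 0.0
```

Run:
```python
from h import *
rel((.648,-.0055,.185,180.2))
```

```text
t 24.8 tcp [ 0.7208 -0.0042  0.1781] psi -179.82 tilt z [-0.014  0.002 -1.   ] gap 0.001 F [-0.5  0.1  0.2] gf 0.0 q6 -1.73
 -> shift [ 0.0729 -0.0011 -0.0059] len 0.073 wz -0.02
```

Emit:
drive_tool([
  [0,-0.001,-0.004,0,0,0,-1],
  [0.01,0,0,0,0,0,-1],
  [0.01,0,0,0,0,0,-1],
  [0.01,0,0,0,0,0,-1],
  [0.01,0,0,0,0,0,-1],
  [0.01,0,0,0,0,0,-1],
  [0.01,0,0,0,0,0,-1],
  [0.01,0,0,0,0,0,-1],
  [0.006,0,0,0,0,0,-1],
  [0,0,0,0,0,0,-1],
])

```text
t: 25.8
tcp_pos: [0.649, -0.006, 0.1888]
tool_rot: [-0.002, 1.0, 0.0, -0.0]
force: [-0.4, 0.1, -0.4]
finger_gap: 0.001
gripper_force: 0.0
```

```bash
cat >> h.py <<'E'
def latch(n):
    im,W=cloud(n)
    m=(abs(W[...,1]+.0055)<.03)&(W[...,0]>.53)&(W[...,0]<.78)
    for a in np.arange(.082,.215,.008):
        k=m&(W[...,2]>=a)&(W[...,2]<a+.008)
        if k.sum()>3: p=W[k]*1000;print(int(a*1000),k.sum(),"x",p[:,0].min().round(1),p[:,0].max().round(1),"y",p[:,1].min().round(1),p[:,1].max().round(1))
    return im,W
E
python3 - <<'E'
from h import *
rel()
im,W=latch("side")
cv2.imwrite("pics/s1.png",cv2.resize(im[140:290,90:290,::-1],(800,600),interpolation=cv2.INTER_CUBIC))
E
```

```text
t 25.8 tcp [ 0.649  -0.006   0.1888] psi -179.82 tilt z [-0.001  0.    -1.   ] gap 0.001 F [-0.4  0.1 -0.4] gf 0.0 q6 -1.76
82 40 x 614.3 701.0 y -34.0 19.9
90 66 x 606.4 680.6 y -22.3 13.9
97 6 x 657.9 662.8 y -15.9 9.0
105 6 x 651.2 661.5 y -24.2 16.5
113 14 x 642.9 659.6 y -24.6 20.8
121 19 x 634.7 650.9 y -27.6 19.7
129 19 x 622.1 644.9 y -25.8 19.1
137 21 x 612.6 643.5 y -25.2 19.8
145 19 x 603.0 639.6 y -21.7 17.8
153 10 x 597.7 606.6 y -6.8 17.8
161 7 x 594.9 601.9 y -7.6 7.3
169 14 x 590.7 656.9 y -6.8 4.2
177 17 x 590.5 655.5 y -11.8 10.6
185 21 x 636.5 655.0 y -12.2 9.1
193 21 x 638.0 653.3 y -8.0 12.6
201 19 x 637.4 654.7 y -16.0 11.4
209 11 x 636.1 655.6 y -10.9 9.8
```

View pics/s1.png

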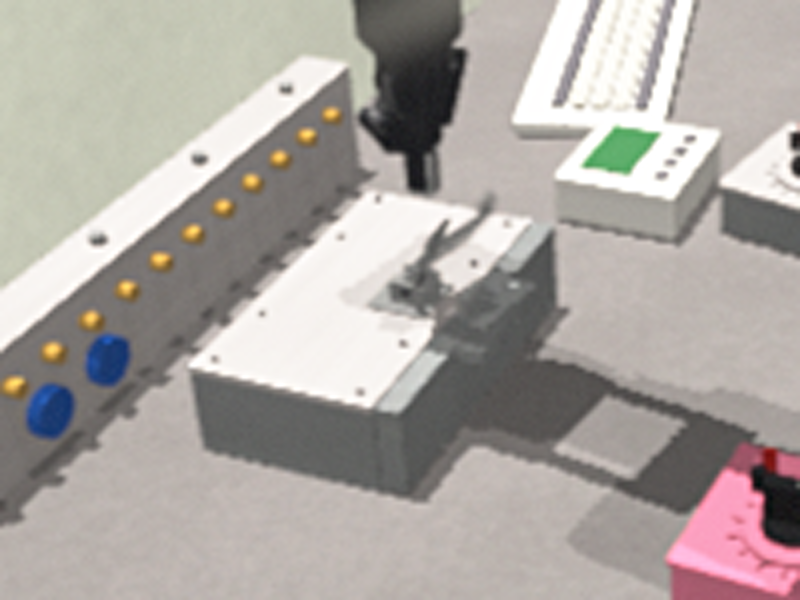

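The loop is mid-fall, past upright. I'll let it settle while moving in front of the lever.

Emit:
drive_tool([
  [0,0,-0.02,0,0,0,-1],
  [0.015,0,-0.02,0,0,0,-1],
  [0.02,0,0,0,0,0,-1],
  [0.02,0,0,0,0,0,-1],
  [0,0,0,0,0,0,-1],
  [0,0,0,0,0,0,-1],
  [0,0,0,0,0,0,-1],
])

```text
t: 26.55
tcp_pos: [0.5965, -0.0066, 0.2289]
tool_rot: [-0.002, 1.0, -0.0, 0.001]
force: [-0.0, -0.2, 0.2]
finger_gap: -0.001
gripper_force: 0.0
```

Run:
```python
from h import *
rel()
im,W=latch("side")
a=cv2.resize(im[160:250,140:260,::-1],(800,600),interpolation=cv2.INTER_CUBIC)
cv2.imwrite("pics/s2.png",a)
```

```text
t 26.55 tcp [ 0.5965 -0.0066  0.2289] psi -179.81 tilt z [ 0.002 -0.    -1.   ] gap -0.001 F [-0.  -0.2  0.2] gf 0.0 q6 -1.77
82 78 x 568.4 719.5 y -28.7 19.6
90 83 x 607.8 681.7 y -28.4 18.9
97 28 x 629.9 677.1 y -25.7 22.1
105 26 x 641.4 662.5 y -25.8 18.2
113 8 x 649.6 659.2 y -3.6 12.6
121 8 x 644.0 649.5 y -12.4 5.4
129 6 x 640.5 644.7 y -15.7 6.5
137 11 x 635.5 642.4 y -17.5 9.3
145 5 x 637.7 639.7 y -13.4 7.5
209 8 x 586.8 608.6 y -12.9 2.8
```

View pics/s2.png

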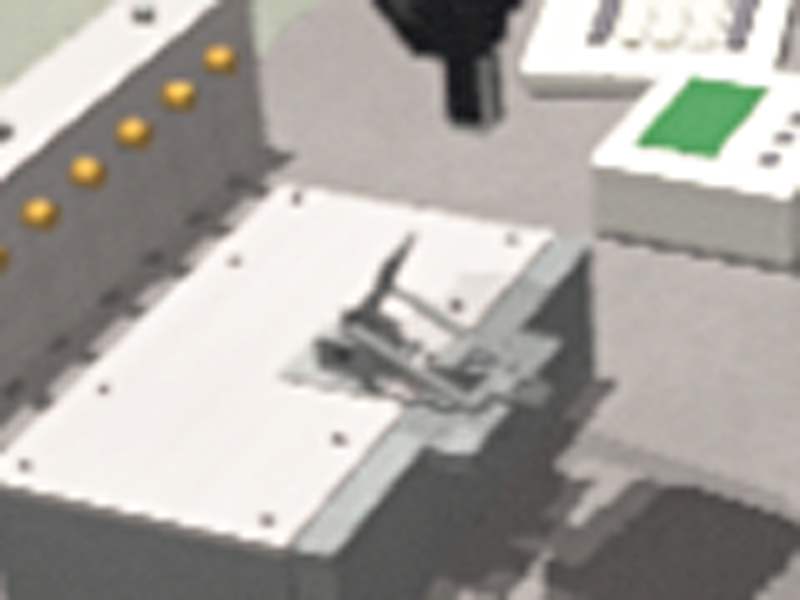

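The loop now lies on the ledge with its bar at about (470,390), in front of the keeper and straddling it. The lever still stands, its tip at (410,240). Now the lever path.

Run:
```python
from h import *
rel((.610,-.0058,.2289,180.2))
P=np.array([.665,.092]);pts=[]
for a in list(range(-20,91,6))+[90]:
    r=.048 if a<60 else .048+.004*(a-60)/30
    t=np.radians(a);C=P+r*np.array([np.sin(t),np.cos(t)])+.0026*np.array([-np.cos(t),np.sin(t)])
    pts.append((a,*(C+[-.0115,.016])))
pts=np.array(pts)
print(np.c_[pts[:,0],pts[:,1:].round(4),np.vstack([[0,0],-np.diff(pts[:,1:],axis=0)]).round(4)])
```

```text
t 26.6 tcp [ 0.5963 -0.0065  0.2288] psi -179.81 tilt z [ 0.001 -0.    -1.   ] gap -0.002 F [-0.9  0.4 -0.4] gf 0.0 q6 -1.77
 -> shift [-0.0137  0.0007 -0.0001] len 0.014 wz -0.01
[[-2.000e+01  6.346e-01  1.522e-01  0.000e+00  0.000e+00]
 [-1.400e+01  6.394e-01  1.539e-01 -4.700e-03 -1.700e-03]
 [-8.000e+00  6.442e-01  1.552e-01 -4.900e-03 -1.200e-03]
 [-2.000e+00  6.492e-01  1.559e-01 -5.000e-03 -7.000e-04]
 [ 4.000e+00  6.543e-01  1.561e-01 -5.000e-03 -2.000e-04]
 [ 1.000e+01  6.593e-01  1.557e-01 -5.000e-03  3.000e-04]
 [ 1.600e+01  6.642e-01  1.549e-01 -5.000e-03  9.000e-04]
 [ 2.200e+01  6.691e-01  1.535e-01 -4.800e-03  1.400e-03]
 [ 2.800e+01  6.737e-01  1.516e-01 -4.700e-03  1.900e-03]
 [ 3.400e+01  6.782e-01  1.492e-01 -4.400e-03  2.400e-03]
 [ 4.000e+01  6.824e-01  1.464e-01 -4.200e-03  2.800e-03]
 [ 4.600e+01  6.862e-01  1.432e-01 -3.900e-03  3.200e-03]
 [ 5.200e+01  6.897e-01  1.396e-01 -3.500e-03  3.600e-03]
 [ 5.800e+01  6.928e-01  1.356e-01 -3.100e-03  4.000e-03]
 [ 6.400e+01  6.960e-01  1.316e-01 -3.200e-03  4.000e-03]
 [ 7.000e+01  6.990e-01  1.273e-01 -3.000e-03  4.300e-03]
 [ 7.600e+01  7.015e-01  1.227e-01 -2.500e-03  4.700e-03]
 [ 8.200e+01  7.036e-01  1.177e-01 -2.100e-03  5.000e-03]
 [ 8.800e+01  7.051e-01  1.124e-01 -1.500e-03  5.300e-03]
 [ 9.000e+01  7.055e-01  1.106e-01 -4.000e-04  1.800e-03]]
```

Emit:
drive_tool([
  [-0.009,0.0007,0.03,0,0,0,-1],
  [0,0,0.03,0,0,0,-1],
  [0,0,0.017,0,0,0,-1],
  [0,0,0,0,0,0,-1],
  [-0.006,0,0,0,0,0,-1],
  [-0.008,0,0,0,0,0,-1],
  [-0.008,0,0,0,0,0,-1],
  [-0.008,0,0,0,0,0,-1],
  [-0.005,0,-0.002,0,0,0,-1],
  [-0.005,0,-0.001,0,0,0,-1],
])

```text
t: 27.6
tcp_pos: [0.6445, -0.0054, 0.155]
tool_rot: [-0.002, 1.0, -0.0, 0.0]
force: [-3.0, -0.8, 0.5]
finger_gap: -0.006
gripper_force: 1.1
```

Emit:
drive_tool([
  [-0.005,0,-0.001,0,0,0,-1],
  [-0.005,0,0,0,0,0,-1],
  [-0.005,0,0,0,0,0,-1],
  [-0.005,0,0.001,0,0,0,-1],
  [-0.005,0,0.0015,0,0,0,-1],
  [-0.0047,0,0.002,0,0,0,-1],
  [0,0,0,0,0,0,-1],
])

```text
t: 28.3
tcp_pos: [0.675, -0.0054, 0.1512]
tool_rot: [-0.002, 1.0, -0.0, 0.001]
force: [-0.5, -1.0, 1.1]
finger_gap: -0.002
gripper_force: 0.0
```

Run:
```python
from h import *
rel((.6737,-.0058,.1516,180.2))
im,W=latch("side")
cv2.imwrite("pics/s3.png",cv2.resize(im[160:250,140:260,::-1],(800,600),interpolation=cv2.INTER_CUBIC))
```

```text
t 28.3 tcp [ 0.675  -0.0054  0.1512] psi -179.81 tilt z [ 0.002 -0.    -1.   ] gap -0.002 F [-0.5 -1.   1.1] gf 0.0 q6 -1.75
 -> shift [ 0.0013 -0.0004 -0.0004] len 0.001 wz -0.01
82 91 x 585.6 688.1 y -25.0 22.0
90 81 x 607.8 677.4 y -26.3 19.3
97 38 x 648.7 678.8 y -27.5 17.7
105 30 x 665.0 679.2 y -23.9 18.7
113 13 x 672.9 681.3 y -14.0 8.2
121 13 x 675.1 686.0 y -10.6 5.5
129 13 x 674.6 692.0 y -2.7 10.4
137 20 x 663.5 695.1 y -9.2 9.4
145 26 x 663.5 694.3 y -18.5 12.0
153 18 x 663.3 680.7 y -10.0 12.1
161 21 x 662.2 681.2 y -9.4 11.7
169 12 x 662.7 678.5 y -13.9 10.0
177 24 x 660.2 685.4 y -32.4 24.2
185 26 x 659.1 682.7 y -34.6 24.3
193 18 x 661.6 677.6 y -35.5 14.4
201 26 x 656.0 678.7 y -34.0 12.5
209 26 x 657.8 675.2 y -22.9 20.2
```

View pics/s3.png

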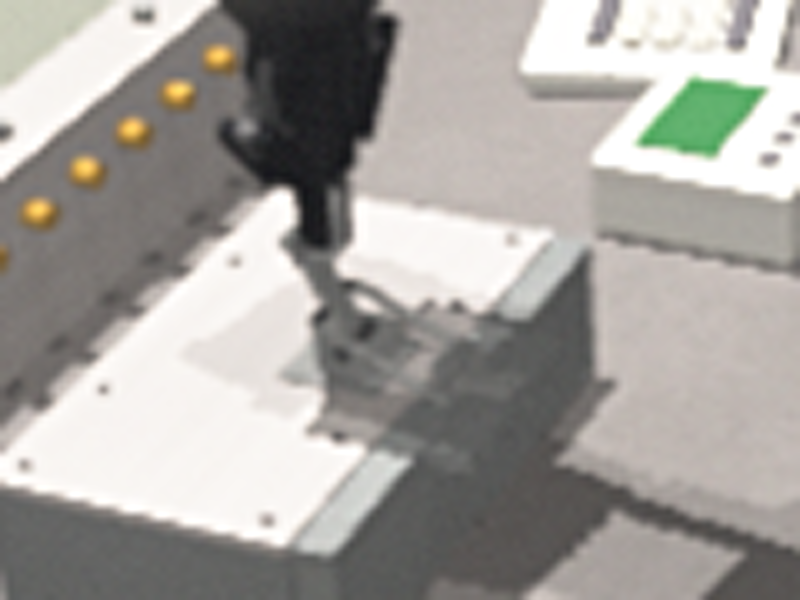

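The lever is following the finger at (320,290), and the loop runs down to the keeper. I'll continue the arc and press down.

Emit:
drive_tool([
  [-0.0044,0,0.0026,0,0,0,-1],
  [-0.0042,0,0.0028,0,0,0,-1],
  [-0.0039,0,0.0032,0,0,0,-1],
  [-0.0035,0,0.0036,0,0,0,-1],
  [-0.0031,0,0.004,0,0,0,-1],
  [-0.0032,0,0.004,0,0,0,-1],
  [0,0,0,0,0,0,-1],
])

```text
t: 29.05
tcp_pos: [0.697, -0.0054, 0.1307]
tool_rot: [-0.002, 1.0, -0.0, 0.001]
force: [0.9, -0.5, 0.7]
finger_gap: 0.0
gripper_force: 0.0
```

Emit:
drive_tool([
  [-0.003,0,0.0043,0,0,0,-1],
  [-0.0025,0,0.0047,0,0,0,-1],
  [-0.0021,0,0.005,0,0,0,-1],
  [-0.0015,0,0.0053,0,0,0,-1],
  [0,0,0.003,0,0,0,-1],
  [0,0,0.002,0,0,0,-1],
  [0,0,0,0,0,0,-1],
])

```text
t: 29.75
tcp_pos: [0.7052, -0.0052, 0.1085]
tool_rot: [-0.002, 1.0, -0.0, 0.0]
force: [-4.7, -0.2, 9.5]
finger_gap: -0.001
gripper_force: 4.6
```

Emit:
drive_tool([
  [0,0,0.003,0,0,0,-1],
  [0,0,0,0,0,0,-1],
  [0,0,-0.03,0,0,0,-1],
  [0,0,-0.05,0,0,0,-1],
  [0,0,-0.05,0,0,0,-1],
  [0,0,-0.05,0,0,0,-1],
  [0.04,0,-0.03,0,0,0,-1],
  [0.04,0,0,0,0,0,-1],
  [0.04,0,0,0,0,0,-1],
  [0,0,0,0,0,0,-1],
])

```text
t: 30.75
tcp_pos: [0.5784, -0.0044, 0.3128]
tool_rot: [-0.002, 1.0, 0.001, -0.004]
force: [0.5, 0.0, 0.2]
finger_gap: -0.004
gripper_force: 0.0
```

Run:
```python
from h import *
rel()
im,W=latch("side")
cv2.imwrite("pics/s4.png",cv2.resize(im[160:250,140:260,::-1],(800,600),interpolation=cv2.INTER_CUBIC))
im,W=cloud("wrist")
m=(abs(W[...,1]+.0055)<.03)&(W[...,0]>.57)&(W[...,0]<.75)&(W[...,2]>.083)&(W[...,2]<.13);v,u=np.where(m)
c=im[max(0,v.min()-30):v.max()+30,u.min()-40:u.max()+40,::-1];s=min(600/c.shape[0],800/c.shape[1]);cv2.imwrite("pics/w4.png",cv2.resize(c,None,fx=s,fy=s,interpolation=cv2.INTER_CUBIC))
print("front");rect(W,.07,.0815,.43,.72,-.2,.2,100)
```

```text
t 30.75 tcp [ 0.5784 -0.0044  0.3128] psi -179.81 tilt z [-0.008  0.002 -1.   ] gap -0.004 F [0.5 0.  0.2] gf 0.0 q6 -1.77
82 110 x 590.3 772.2 y -27.8 19.7
90 166 x 586.6 725.8 y -20.4 18.8
97 4 x 658.2 675.9 y -16.1 6.7
front
n 19180 px [254. 214.] mean [653.4  -5.3  78.2] rect c 652.1 -5.5 LxW 274.9 135.8 ang 90.0
n 871 px [254. 207.] mean [643.4  -6.   79. ] rect c 642.7 -5.3 LxW 49.0 33.2 ang -0.4
```

View pics/s4.png

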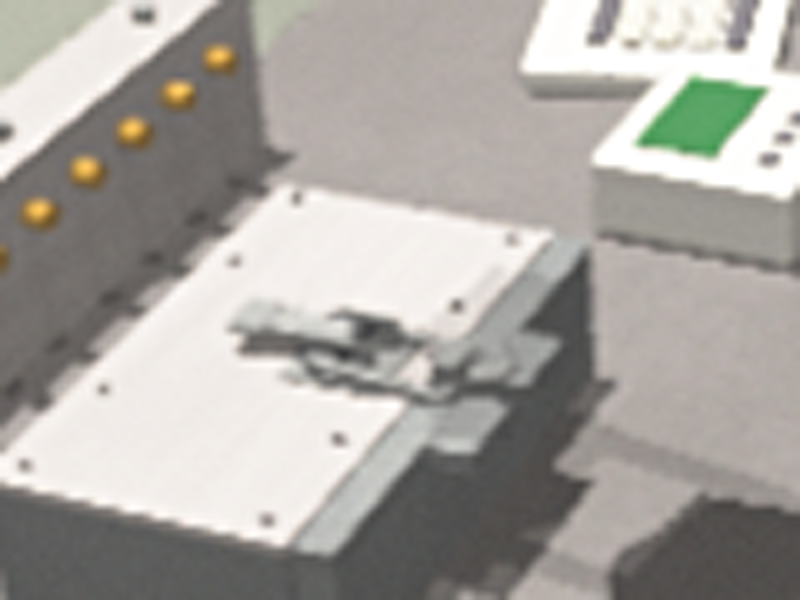

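View pics/w4.png

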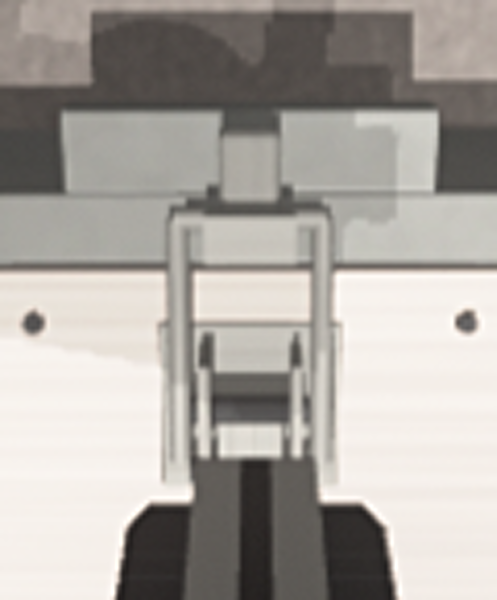

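The side view shows the lever lying back along the roof at (240,320), with the loop reaching the drawer front. In the wrist crop the bar and keeper overlap near (250,205), so I'll check the heights there.

Run:
```python
from h import *
im,W=cloud("wrist")
def prof(y):
    m=(abs(W[...,1]-y)<.0012)&(W[...,0]>.578)&(W[...,0]<.66);p=W[m]*1000;p=p[np.argsort(p[:,0])]
    print("y",y,[(int(round(a)),int(round(h))) for a,_,h in p[::max(1,len(p)//40)]])
for y in(-.0055,.004,.0085,.0135):prof(y)
```

```text
y -0.0055 [(578, 338), (579, 336), (579, 338), (580, 337), (580, 339), (581, 337), (582, 337), (583, 338), (583, 0), (584, 337), (584, 338), (585, 337), (585, 338), (586, 338), (586, 338), (587, 337), (587, 339), (588, 338), (588, 94), (589, 338), (589, 338), (590, 0), (590, 337), (591, 338), (591, 94), (592, 338), (593, 92), (594, 338), (594, 338), (595, 338), (596, 338), (597, 1), (601, 90), (606, 89), (610, 95), (615, 95), (621, 95), (634, 79), (640, 79), (647, 80), (653, 79)]
y 0.004 [(578, 313), (578, 317), (578, 329), (578, 317), (578, 323), (578, 327), (578, 317), (578, 319), (578, 322), (578, 326), (578, 317), (578, 319), (579, 1), (582, -1), (585, 0), (585, 78), (587, 0), (588, 79), (590, 1), (592, 79), (593, 79), (595, 0), (596, 79), (598, 0), (599, 0), (602, 78), (604, 78), (608, 79), (609, 78), (610, 78), (611, 94), (614, 96), (616, 95), (619, 97), (630, 73), (631, 79), (634, 77), (637, 79), (640, 78), (643, 80), (645, 80), (649, 81), (652, 80), (656, 79), (658, 79), (660, 81)]
y 0.0085 [(578, 325), (578, 312), (578, 325), (578, 323), (578, 316), (578, 321), (578, 325), (580, 2), (583, 0), (585, 70), (586, 0), (587, 79), (589, 78), (591, 78), (592, 78), (593, 2), (595, 0), (596, 0), (598, 80), (600, 78), (603, 79), (606, 78), (609, 78), (610, 78), (613, 85), (615, 85), (621, 79), (623, 78), (627, 78), (630, 72), (632, 79), (635, 78), (639, 78), (641, 78), (644, 77), (646, 81), (649, 80), (650, 96), (651, 81), (655, 81), (660, 98)]
y 0.0135 [(578, 350), (578, 348), (578, 347), (578, 345), (578, 352), (578, 348), (578, 349), (579, 355), (579, 2), (580, 355), (581, 355), (584, 72), (585, 78), (587, 79), (589, 78), (591, 78), (592, 1), (594, 78), (596, 79), (598, -1), (600, 79), (603, 78), (606, 77), (608, 78), (610, 79), (612, 85), (615, 85), (619, 85), (622, 87), (624, 86), (626, 87), (628, 87), (631, 87), (633, 86), (635, 87), (638, 89), (642, 88), (646, 89), (649, 90), (653, 89), (656, 90), (660, 90)]
```

The bar (top 85 mm, x 613–618) sits under the keeper lip (95 mm, x 610–622), and the lever lies flat out to x 0.726. It's latched, so now the knob on the light supply.

Emit:
drive_tool([
  [0.0155,-0.037,0.01,0,0,0,-1],
  [0.0155,-0.037,0.01,0,0,0,-0.2],
  [0.0155,-0.037,0.01,0,0,0,-0.2],
  [0.0155,-0.037,0.01,0,0,0,-0.2],
  [0.0155,-0.037,0.01,0,0,0,-0.2],
  [0.0155,-0.037,0.01,0,0,0,-0.2],
  [0.0155,-0.037,0.01,0,0,0,-0.2],
  [0.0155,-0.037,0.01,0,0,0,-0.2],
  [0.0155,-0.037,0.01,0,0,0,-0.2],
  [0,0,0,0,0,8.5,-0.2],
])

```text
t: 31.9
tcp_pos: [0.4463, -0.3454, 0.2222]
tool_rot: [0.077, 0.997, -0.001, 0.0]
force: [0.5, 0.3, 0.1]
finger_gap: 0.401
gripper_force: 0.0
```

Emit:
drive_tool([
  [0,0,0,0,0,8.5,-0.2],
  [0,0,0,0,0,8.5,-0.2],
  [0,0,0,0,0,8.5,-0.2],
  [0,0,0,0,0,8.5,-0.2],
  [0,0,0,0,0,8.5,-0.2],
  [0,0,0,0,0,8.5,-0.2],
  [0,0,0,0,0,8.5,-0.2],
  [0,0,0,0,0,8,-0.2],
  [0,0,0,0,0,0,-0.2],
  [0,0,0,0,0,0,-0.2],
])

```text
t: 32.9
tcp_pos: [0.4476, -0.3401, 0.2235]
tool_rot: [0.613, 0.79, -0.0, 0.0]
force: [-0.4, 0.7, 0.7]
finger_gap: 0.398
gripper_force: 0.0
```

Run:
```python
from h import *
im,W=cloud("wrist")
cv2.imwrite("pics/k1.png",cv2.resize(im[:,:,::-1],(640,480)))
print("knob");rect(W,.088,.11,.35,.55,-.45,-.2,50)
rel((.442,-.337,.087,104.2))
im,W=cloud("top");rect(W,.068,.088,.4,.86,-.2,.2,200);rect(W,.03,.05,.4,.86,.15,.5,20)
```

```text
knob
n 896 px [250. 178.] mean [ 442.8 -335.3   96.8] rect c 443.3 -336.8 LxW 41.2 13.4 ang -76.1
t 32.95 tcp [ 0.4474 -0.3398  0.2235] psi 104.33 tilt z [ 0. -0. -1.] gap 0.4 F [0.1 0.3 0.4] gf 0.0 q6 -1.1
 -> shift [ 0.0041 -0.0046  0.1365] len 0.137 wz 0.13
n 4753 px [219. 119.] mean [687.2  -5.6  77.9] rect c 681.0 -5.6 LxW 274.3 197.9 ang -89.0
n 77 px [73. 85.] mean [813.1 467.5  39.9] rect c 819.3 473.2 LxW 85.3 21.6 ang -12.2
```

View pics/k1.png

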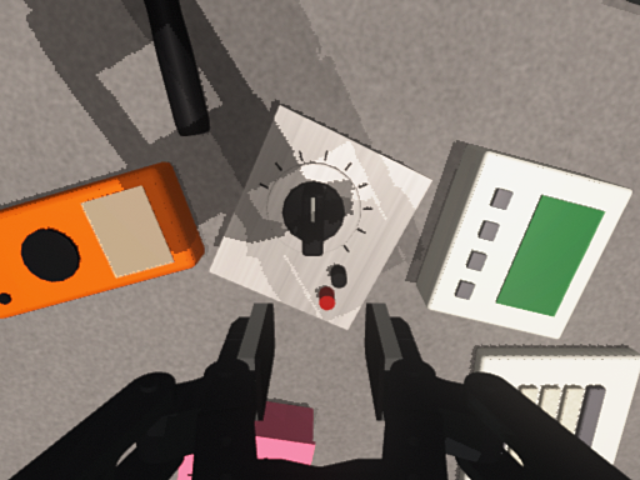

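It shows the grey supply's knob at (313,215) between the fingers' sides, which is the right one, not a pink box. I'll grip it.

Emit:
drive_tool([
  [0.004,-0.0037,0.03,0,0,0.2,-0.2],
  [0,0,0.03,0,0,0,-0.2],
  [0,0,0.03,0,0,0,-0.2],
  [0,0,0.03,0,0,0,-0.2],
  [0,0,0.0165,0,0,0,-0.2],
  [0,0,0,0,0,0,-0.2],
  [0,0,0,0,0,0,-1],
  [0,0,0,0,0,0,-1],
  [0,0,0,0,0,0,-1],
  [0,0,0,0,0,0,-1],
])

```text
t: 34.0
tcp_pos: [0.4425, -0.3368, 0.0882]
tool_rot: [0.616, 0.788, -0.0, 0.001]
force: [-0.3, -0.5, -1.3]
finger_gap: 0.154
gripper_force: 51.3
```

Emit:
drive_tool([
  [0,0,0,0,0,7,-1],
  [0,0,0,0,0,8,-1],
  [0,0,0,0,0,8,-1],
  [0,0,0,0,0,8,-1],
  [0,0,0,0,0,8,-1],
  [0,0,0,0,0,8,-1],
  [0,0,0,0,0,8,-1],
  [0,0,0,0,0,8,-1],
  [0,0,0,0,0,8,-1],
  [0,0,0,0,0,8,-1],
])

```text
t: 35.0
tcp_pos: [0.4437, -0.3375, 0.0882]
tool_rot: [0.977, 0.214, 0.001, 0.002]
force: [2.3, -1.5, -3.3]
finger_gap: 0.154
gripper_force: 51.1
```

Run:
```python
from h import *
rel();print(np.round(manip.sense()["ft_torque"],2),np.round(manip.sense()["tau"],2))
```

```text
t 35.0 tcp [ 0.4437 -0.3375  0.0882] psi 24.66 tilt z [ 0.004 -0.003 -1.   ] gap 0.154 F [ 2.3 -1.5 -3.3] gf 51.1 q6 0.29
[-0.28 -0.3   0.06] [-6.000e-02 -4.376e+01 -8.900e+00 -4.000e-02  7.500e-01 -8.700e-01]
```

Emit:
drive_tool([
  [0,0,0,0,0,8,-1],
  [0,0,0,0,0,8,-1],
  [0,0,0,0,0,8,-1],
  [0,0,0,0,0,8,-1],
  [0,0,0,0,0,6,-1],
  [0,0,0,0,0,0,-1],
])

```text
t: 35.6
tcp_pos: [0.4438, -0.3382, 0.0882]
tool_rot: [0.994, -0.113, 0.002, 0.002]
force: [1.5, -3.8, -2.9]
finger_gap: 0.148
gripper_force: 51.1
```

Run:
```python
from h import *
rel();print(np.round(manip.sense()["ft_torque"],2),np.round(manip.sense()["tau"],2))
```

```text
t 35.6 tcp [ 0.4438 -0.3382  0.0882] psi -13.0 tilt z [ 0.004 -0.005 -1.   ] gap 0.148 F [ 1.5 -3.8 -2.9] gf 51.1 q6 0.95
[-0.65 -0.26 -0.01] [  1.02 -43.5   -7.81   0.2    1.21   0.35]
```

Emit:
drive_tool([
  [0,0,0,0,0,6,-1],
  [0,0,0,0,0,6,-1],
  [0,0,0,0,0,6,-1],
  [0,0,0,0,0,6,-1],
  [0,0,0,0,0,0,-1],
])

```text
t: 36.1
tcp_pos: [0.4436, -0.3386, 0.0882]
tool_rot: [0.948, -0.317, 0.003, 0.002]
force: [2.2, -5.1, -4.1]
finger_gap: 0.147
gripper_force: 51.1
```

Run:
```python
from h import *
rel();print(np.round(manip.sense()["ft_torque"],2),np.round(manip.sense()["tau"],2))
```

```text
t 36.1 tcp [ 0.4436 -0.3386  0.0882] psi -36.94 tilt z [ 0.004 -0.005 -1.   ] gap 0.147 F [ 2.2 -5.1 -4.1] gf 51.1 q6 1.36
[-0.79 -0.11 -0.07] [  1.91 -43.53  -7.66   0.49   1.27   0.26]
```

Emit:
drive_tool([
  [0.0009,0.0012,0,0,0,5,-1],
  [0,0,0,0,0,5,-1],
  [0,0,0,0,0,5,-1],
  [0,0,0,0,0,0,-1],
])

```text
t: 36.5
tcp_pos: [0.4428, -0.3382, 0.0885]
tool_rot: [0.903, -0.429, 0.001, 0.003]
force: [3.2, 0.0, 4.0]
finger_gap: 0.152
gripper_force: 169.8
```

Run:
```python
from h import *
rel();print(np.round(manip.sense()["ft_torque"],2),np.round(manip.sense()["tau"],2))
```

```text
t 36.5 tcp [ 0.4428 -0.3382  0.0885] psi -50.81 tilt z [-0.001 -0.005 -1.   ] gap 0.152 F [3.2 0.  4. ] gf 169.8 q6 1.61
[ 0.09 -0.34  4.35] [ -5.5  -40.25  -8.43   2.8    0.39   4.61]
```

That is the end stop: torque has jumped to 4.3 N m. I'll relax the overtravel, release and rise.

Emit:
drive_tool([
  [0,0,0,0,0,-0.8,-1],
  [0,0,0,0,0,0,-0.4],
  [0,0,0,0,0,0,-0.4],
  [0,0,0,0,0,0,-0.4],
  [0,0,-0.02,0,0,0,-0.4],
  [0,0,-0.04,0,0,0,-0.4],
  [0,0,-0.04,0,0,0,-0.4],
  [0,0,-0.04,0,0,0,-0.4],
  [0,0,0,0,0,0,-0.4],
  [0,0,0,0,0,0,-0.4],
])

```text
t: 37.5
tcp_pos: [0.4421, -0.3377, 0.228]
tool_rot: [0.901, -0.434, 0.001, -0.0]
force: [-0.2, 0.2, -0.8]
finger_gap: 0.302
gripper_force: 0.0
```

Run:
```python
from h import *
rel()
im,W=cloud("wrist")
print("knob");rect(W,.088,.11,.35,.55,-.45,-.2,50)
cv2.imwrite("pics/k2.png",cv2.resize(im[:,:,::-1],(640,480)))
im,W=cloud("top");print("supply");rect(W,.045,.062,.35,.7,-.5,-.15,100)
print("others");rect(W,.012,.03,.35,.68,.15,.5,40)
latch("side")
```

```text
t 37.5 tcp [ 0.4421 -0.3377  0.228 ] psi -51.4 tilt z [ 0.002 -0.    -1.   ] gap 0.302 F [-0.2  0.2 -0.8] gf 0.0 q6 1.61
knob
n 888 px [255. 180.] mean [ 444.2 -339.1   96.6] rect c 443.4 -338.1 LxW 41.5 14.1 ang -37.4
supply
n 1278 px [324. 145.] mean [ 606.  -330.7   49.8] rect c 605.6 -331.4 LxW 130.2 112.5 ang 89.6
n 129 px [316. 181.] mean [ 492.6 -304.2   53.1] rect c 486.8 -305.7 LxW 54.9 30.4 ang -10.9
n 164 px [341. 210.] mean [ 400.1 -378.3   53.6] rect c 402.2 -376.1 LxW 71.2 30.5 ang 49.3
others
n 48 px [ 73. 132.] mean [666.5 471.4  21.7] rect c 665.6 469.7 LxW 60.3 28.5 ang -89.7
n 226 px [106. 153.] mean [597.3 364.5  20. ] rect c 599.6 365.9 LxW 60.4 41.5 ang 3.6
n 64 px [102. 209.] mean [416.1 376.1  19.3] rect c 415.9 377.8 LxW 29.0 27.9 ang 29.2
82 105 x 588.7 772.8 y -27.9 22.7
90 170 x 586.1 726.8 y -21.9 21.5
97 5 x 609.7 673.4 y -17.9 12.0
```

View pics/k2.png

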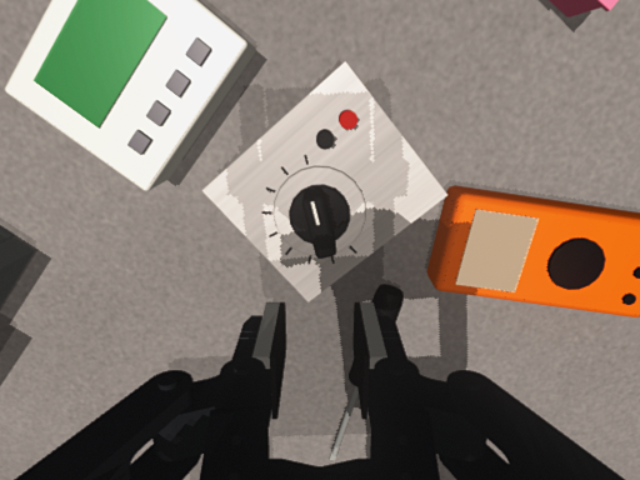

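The knob bar reads -37.4° while the tool ended at -51°, so either it slipped against the stop or it sprang back. I'll grip again and test gently.

Emit:
drive_tool([
  [0,0,0,0,0,-7,-0.3],
  [0.0009,0.0005,0.03,0,0,-7,-0.3],
  [0,0,0.04,0,0,0,-0.3],
  [0,0,0.04,0,0,0,-0.3],
  [0,0,0.03,0,0,0,-0.3],
  [0,0,0,0,0,0,-0.3],
  [0,0,0,0,0,0,-1],
  [0,0,0,0,0,0,-1],
  [0,0,0,0,0,0,-1],
  [0,0,0,0,0,0,-1],
], newtons=60)

```text
t: 38.65
tcp_pos: [0.4417, -0.3374, 0.0858]
tool_rot: [0.948, -0.319, -0.001, -0.001]
force: [2.2, 0.7, -19.1]
finger_gap: 0.149
gripper_force: 59.7
```

Run:
```python
from h import *
rel();print(np.round(manip.sense()["ft_torque"],2),np.round(manip.sense()["tau"],2))
```

```text
t 38.65 tcp [ 0.4417 -0.3374  0.0858] psi -37.23 tilt z [-0.002  0.003 -1.   ] gap 0.149 F [  2.2   0.7 -19.1] gf 59.7 q6 1.37
[-0.02 -0.38 -0.02] [-9.400e-01 -5.262e+01 -1.247e+01 -3.500e-01  4.500e-01 -3.000e-02]
```

Emit:
drive_tool([
  [0,0,0,0,0,1,-1],
  [0,0,0,0,0,1,-1],
  [0,0,0,0,0,1,-1],
  [0,0,0,0,0,0,-1],
])

```text
t: 39.05
tcp_pos: [0.4417, -0.3374, 0.086]
tool_rot: [0.94, -0.342, -0.002, -0.0]
force: [4.4, 1.5, -26.5]
finger_gap: 0.153
gripper_force: 68.3
```

Run:
```python
from h import *
rel();print(np.round(manip.sense()["ft_torque"],2),np.round(manip.sense()["tau"],2))
```

```text
t 39.05 tcp [ 0.4417 -0.3374  0.086 ] psi -39.94 tilt z [-0.003  0.002 -1.   ] gap 0.153 F [  4.4   1.5 -26.5] gf 68.3 q6 1.42
[ 0.21 -0.61  1.53] [ -3.5  -56.56 -13.67   0.4    0.48   1.59]
```

Torque rose to 1.5 N m within 2.7°, so the knob is at its end stop. I'll release while it is still biased clockwise.

Emit:
drive_tool([
  [0,0,0,0,0,0,-0.4],
  [0,0,0,0,0,0,-0.4],
  [0,0,0,0,0,0,-0.4],
  [0,0,-0.02,0,0,0,-0.4],
  [0,0,-0.04,0,0,0,-0.4],
  [0,0,-0.04,0,0,0,-0.4],
  [0,0,-0.04,0,0,0,-0.4],
  [0,0,-0.04,0,0,0,-0.4],
  [0,0,0,0,0,0,-0.4],
  [0,0,0,0,0,0,-0.4],
])

```text
t: 40.05
tcp_pos: [0.4428, -0.3394, 0.27]
tool_rot: [0.939, -0.344, 0.002, 0.001]
force: [-1.4, 0.4, -0.1]
finger_gap: 0.298
gripper_force: 0.0
```

Run:
```python
from h import *
rel()
im,W=cloud("wrist")
print("knob");rect(W,.088,.11,.35,.55,-.45,-.2,50)
latch("side")
manip.sign_off()
```

```text
t 40.05 tcp [ 0.4428 -0.3394  0.27  ] psi -40.27 tilt z [ 0.004 -0.004 -1.   ] gap 0.298 F [-1.4  0.4 -0.1] gf 0.0 q6 1.42
knob
n 670 px [254. 169.] mean [ 444.4 -338.9   96.7] rect c 443.6 -338.3 LxW 40.7 13.9 ang -37.4
82 111 x 589.2 716.0 y -29.1 20.7
90 159 x 587.2 726.6 y -20.9 18.6
97 10 x 647.8 678.5 y -16.9 11.4
the job is handed in; nothing more can be done
```

The job is done and handed in at about 40 s: all three modules lie flat in their own bays, the drawer is shut and latched with the lever flat, and the knob was then turned clockwise to its end stop.

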